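# Gauge a crate slat against a flip stop

### The job

Gauge the loose crate slat in the cutting guide: flip the red-tabbed stop all the way down, then slide the slat flat along the fence until its end is pressed home against the stop, gently but firmly, and keep it pressed for about a second. Then flip the stop fully back up, leaving the slat exactly where it was gauged, flush against the fence. Do not disturb the other things on the sill.

Things in the scene. Friction and masses are not known exactly. Their poses are not given: they have to be found in the camera images.
- guide: Fixed green bed of the cutting guide, 170 (x) x 460 (y) x 18 mm thick; origin: centre of its underside, on the sill. z up, y along the fence towards the stop, x across the bed to the fence. The dark wooden fence, 30 mm thick, stands along the +x edge: its near face is the plane x = +55 mm of this frame, its top 48 mm above the sill. Guide position and yaw vary.
- leaf (a joint): Angle of the flip stop's leaf on its hinge, rad: 0 = fully down across the bed (rests on its end stop), 1.57 = upright, 1.9 = end of travel, leaning back. Friction hinge (about 0.09 N m): it stays where it is left. Starts up.
- leaf_hinge (a point): Point on the hinge axis at the middle of the leaf, 64 mm above the sill and 70 mm in +x from the guide's middle line (above the fence). The hinge axis is the guide's y axis; the clamp that carries it is fixed to the fence top at a place along y that varies.
- leaf_tab (a point): Grip point on the leaf's red tab, 100 mm from the hinge axis; the tab is 24 mm wide (along the hinge axis), 10 mm thick, from 68 to 116 mm from the axis. Leaf down: it points level to the guide's -x, 46 mm above the bed. Leaf up: it points upwards. It can be pinched across its width from above at any leaf angle.
- stop_face (a point): Centre of the stop face, the flat side of the leaf's aluminium blade that looks to the guide's -y; its y stays along the guide's y. Leaf down: the blade spans guide x = +8 to +54 mm, 4 to 46 mm above the bed. Rigid: fractions of a mm lie between no contact and too much, so feel for it. A push of 5 to 10 N gauges properly; over 15 N of slat against stop strains it off its setting.
- slat_center (a point): Reference point in the loose light-wood slat, half-way up and across, 85 mm from its +y end. The slat is 45 (x) wide, 16 mm thick, about 90 g, flat on the bed; its -y end is still uncut and lies 85 to 121 mm from this point, differing each time and not measured. It starts off the fence, slightly turned, 40 to 150 mm short of the stop. No finger fits between slat and fence: push its near edge, then its -y end.
- slat_end (a point): Centre of the slat's +y end face, the squared one that meets the stop (85 mm from slat_center; the slat's y axis points this way). Gauged, the slat lies at guide x = 32.5 mm.
- jar: Glass jar with a latched lid, 80 mm across, 107 mm high, in the upper crate; origin under its centre. Leave alone.
- cezve: Copper-tone cezve, 80 mm across, 68 mm high, in the upper crate; origin under its centre. Leave alone.
- bowl: Red bowl, 100 mm across, 45 mm high; origin under its centre. Leave alone.
- shaker: White plastic salt shaker, 44 mm across, 85 mm high; origin under its centre. Leave alone.
- tin: Aluminium tin with a flap, 73 x 103 x 67 mm; origin under its centre. Leave alone.
- saw: Small back saw lying flat beyond the guide, 345 mm long along its y, 18 mm high. Leave alone.
- crates: Two stacked wooden crates, 240 (x) x 280 (y) x 310 mm high in all, the upper one open at the top; fixed; origin under their centre.
- clamp: The flip stop: a dark steel clamp (34 x 60 x 8 mm base) fixed on the fence top, with the hinged leaf it carries; origin under its centre, 16 mm below the hinge axis.
- slat: The same slat; its origin lies 8 mm below slat_center, on its underside.
Mind the look-alikes: they are no part of the job. Of the things like the slat, leave any that is turquoise; of the rest the larger one is meant.

How it is judged:
By the outcome, as a careful person would: the job done as asked, in the order asked, and still so for the second after the job is handed in, with the robot touching nothing.
It also fails if it takes over 72 s, if anything falls off the work surface, if the arm or the gripper's body presses on something with over 40 N, if the wrist force passes 120 N, or if a joint passes its speed limit or range.

### The arm

A 6-joint arm with a two-finger parallel gripper is mounted at the origin on the work surface. World frame = base frame: x ahead of the robot, y to its left, z up, the work surface at z = 0. Lengths are in m, angles in rad, forces in N, time in s.
With the tool pointing down it reaches from about 0.3 to 0.875 m from the base axis. Payload 6.4 kg.
Tool frame: the origin (TCP) lies at the very end of the fingers, on their centre line; the grasp point (between the pads) lies 19 mm behind it; z points along the fingers, y is the line along which they close (so a half turn about z gives the same grasp; the last joint's range is limited). The gripper opens to 85 mm and grips with 20 to 120 N. Pads are 22 mm wide; open, the fingers measure 114 mm over their backs; the gripper's body (76 mm by 85 mm) begins 54 mm behind the grasp point. The pads swing forward as they close: fully open they stand 13 mm farther back than shut.
Start: joints at [1.065, 0.181, 1.607, -0, 1.354, -0.206], TCP at [0.17, 0.549, 0.211] pointing down, gripper open.
Joint ranges: [-2.99, 2.99], [-0.89, 2.07], [0.3, 2.58], [-1.14, 4.28], [0, 2.63], [-3.12, 3.12]. Speed limits (rad/s): [2.57, 2.57, 3.01, 3.14, 3.14, 3.14].

### API

Orientations are given as a unit quaternion [w, x, y, z].
In Python, from bench import ctrl, camera, calibration, order, outline_of gives the robot as it stands.
- The arm moves only by the tool move_arm, never from a script. Its argument "series" is a list that holds one entry, the list of rows, each a list of 5 numbers: the opening, from 0 (shut) to 1 (fully open), then the shift along the tool's x, y, z in mm, then the turn about the tool's z in rad. A call has exactly 10 rows; each row is the pose to reach, as a shift and turn from the pose commanded when the call began, along the tool's axes at that moment; what a row does not reach only later rows make up. A row lasts 1/12 s, in which the tool goes at most 41.7 mm and 7.16 degrees, less where a joint would pass 70% of its speed; a pose out of reach is approached as far as the arm can. A call with a gripper value outside its range is refused whole. The fingers move at their own pace and stop on an object; the grip force is fixed at half the most. Time passes only in rows, so rows that repeat a pose let the fingers close, or fill a call up. It gives the time, the measured TCP pose, the force, the opening and the grip force at its end, in the units of the state.
- ctrl.get_obs(): the state, without advancing time (a new reading comes with each control period).
- camera(name): name is "scene" or "side" or "wrist"; returns (picture, depth): 480x640x3 uint8, blue, green, red; 480x640 float32, m along the optical axis (not along the pixel's ray), 0 where there is no reading.
- calibration(name): a dict with "intrinsics" (3x3 intrinsics, pixels), "k1" (the pictures are not rectified: a ray, as slopes to the right and down, at radius r is drawn at 1 + k1 r^2 times it, then the intrinsics apply), "rvec" (rotation vector, rad) and "tvec" (3), from world to camera coordinates, as OpenCV has them. Camera axes: x right, y down, z forward; pixel columns grow to the right and rows downward; lengths in m; the calibration is good to about 2 mm. A picture is of the moment at which its call begins: read the wrist's pose just before it. calibration takes no time and is no camera call; for the wrist camera it gives the pose at the moment of the call.
- order.hand_in(): hands the job in; it is judged then, once.
Trained networks look in the newest picture that a camera, given by its name, has taken for a name from the list of things; names that differ only in an ending like _2 or _b are one class to them, and where a whole thing is asked for, a point or a joint stands for the part that bears it (a point fixed in the world has none). Each returns a list of dicts, best first, with "conf" (0 to 1); they miss things now and then, are a little off and sometimes report something else, mostly with a low value. They report only what shows in the picture. A call takes as long as a camera call. They do not tell look-alikes from the thing itself.
- outline_of(target, camera): "region" (480x640 bool, what is visible of it) and "bbox" ([centre column, centre row, width, height] in pixels, round what is visible of it).
The state is a dict: "time_s": time; "q": joint angles; "dq": joint speeds; "joint_efforts": joint torques, N m; "eef_pos": TCP position; "eef_rot": TCP orientation; "wrist_force": force on the tool from outside, world axes, zero at the start; "torque": the same for the moment, N m; "opening": opening from 0.0 (shut) to 1.0 (fully open); "grasp_force": force on a finger pad.
Only numpy, scipy, OpenCV 4.12 (cv2) and the standard library are available. Lean on these libraries where they do the work, as an engineer would, in place of code of your own. Each camera call takes 0.05 s, during which the arm holds its last target. There are 200 camera calls.

## Working session

There is one attempt and no reset: what is moved stays moved. The work goes in short steps, Python scripts to look and compute and a tool call to move; the robot and the scene stay as the last step left them, time stands still between calls to the robot, and variables do not carry over. Pictures are saved under pics/ and viewed, at most 10 in all, crops included, and the job is handed in when it is done.

Besides the shell and the picture viewer there is one more tool, called after "Emit:" by a JSON object that holds its "name" and its "arguments", one argument or row to a line. move_arm: Moves the arm, as the interface text tells. Its arguments: {"type":"object","properties":{"series":{"type":"array","items":{"type":"array","items":{"type":"array","items":{"type":"number"}}}}},"required":["series"]}

```bash
ls; mkdir -p pics; cat > h.py <<'E'
import numpy as np, cv2
from bench import ctrl, camera, calibration, order, outline_of
def cal(n):
    c=calibration(n); K=np.array(c["intrinsics"],float); R=cv2.Rodrigues(np.array(c["rvec"],float))[0]; t=np.array(c["tvec"],float).ravel()
    return K,float(c["k1"]),R,t
def rays(c,uv):
    K,k1,R,t=c; uv=np.asarray(uv,float).reshape(-1,1,2)
    return cv2.undistortPoints(uv,K,np.array([k1,0,0,0,0.])).reshape(-1,2)
def world(c,uv,d):   # depth -> world
    r=rays(c,uv); P=np.c_[r,np.ones(len(r))]*np.asarray(d).reshape(-1,1)
    return (P-c[3])@c[2]
def onplane(c,uv,z):
    r=rays(c,uv); D=np.c_[r,np.ones(len(r))]@c[2]; o=-c[2].T@c[3]
    return o+D*((z-o[2])/D[:,2])[:,None]
def proj(c,P):
    return cv2.projectPoints(np.asarray(P,float).reshape(-1,1,3),cv2.Rodrigues(c[2])[0],c[3],c[0],np.array([c[1],0,0,0,0.]))[0].reshape(-1,2)
def cloud(c,mask,d):
    v,u=np.where(mask&(d>0)); return world(c,np.c_[u,v],d[v,u]),np.c_[u,v]
E
python3 - <<'E'
from h import *
for n in ("scene","side"):
    c=cal(n); p,d=camera(n); cv2.imwrite(f"pics/{n}0.png",p); np.savez(f"{n}0.npz",p=p,d=d)
    print(n,-c[2].T@c[3])
    for t in ("guide","slat","leaf","clamp","leaf_tab"):
        for o in outline_of(t,n)[:4]:
            P,_=cloud(c,o["region"],d); print(t,round(o["conf"],2),np.round(o["bbox"]),len(P),np.round(np.median(P,0),3) if len(P) else "")
print(ctrl.get_obs())
E
```

```text
pics
scene [1.33126634 0.92493087 1.04071533]
guide 0.86 [349. 308. 171. 113.] 6258 [0.567 0.055 0.019]
guide 0.65 [495. 408.  59.  64.] 2202 [0.541 0.475 0.061]
slat 0.74 [213. 259.  60.  22.] 782 [ 0.75  -0.4    0.014]
slat 0.72 [360. 242.  21.  31.] 268 [ 0.337 -0.215  0.01 ]
leaf 0.84 [363. 301.  24.  41.] 597 [0.597 0.106 0.117]
clamp 0.86 [362. 308.  32.  58.] 922 [0.601 0.107 0.091]
leaf_tab 0.85 [362. 300.  24.  41.] 629 [0.597 0.106 0.116]
side [ 0.99433422 -1.11521507  0.97157017]
guide 0.87 [318. 256.  84.  91.] 3659 [ 0.553 -0.072  0.018]
slat 0.9 [334. 356.  58.  48.] 1065 [ 0.752 -0.412  0.015]
slat 0.63 [315. 264.  27.  38.] 550 [ 0.554 -0.102  0.033]
leaf 0.52 [343. 211.  12.  28.] 237 [0.589 0.089 0.116]
clamp 0.79 [347. 216.  19.  38.] 377 [0.595 0.089 0.091]
clamp 0.62 [359. 185.  21.  21.] 450 [0.529 0.426 0.053]
leaf_tab 0.85 [342. 211.  17.  24.] 235 [0.587 0.089 0.112]
{'time_s': 0.6, 'q': array([ 1.06472954e+00,  1.80800405e-01,  1.60698636e+00,  5.85070144e-06,
        1.35377303e+00, -2.06306763e-01]), 'dq': array([ 0.00025342,  0.00102818, -0.00097917, -0.0015172 , -0.00013247,
       -0.00163463]), 'joint_efforts': array([-1.29997949e-03, -4.44600677e+01, -3.51520264e+01, -3.46471998e-04,
        1.15402207e-03, -1.94224327e-05]), 'eef_pos': array([0.1697924 , 0.54939094, 0.21069483]), 'eef_rot': array([3.05245076e-06, 1.49320113e-01, 9.88788908e-01, 1.63967634e-05]), 'wrist_force': array([ 0.11588179, -0.39841625, -0.22446845]), 'torque': array([-0.007378  ,  0.01251406,  0.00801479]), 'grasp_force': 0.0, 'opening': 0.9957923519316462}
```

View pics/scene0.png

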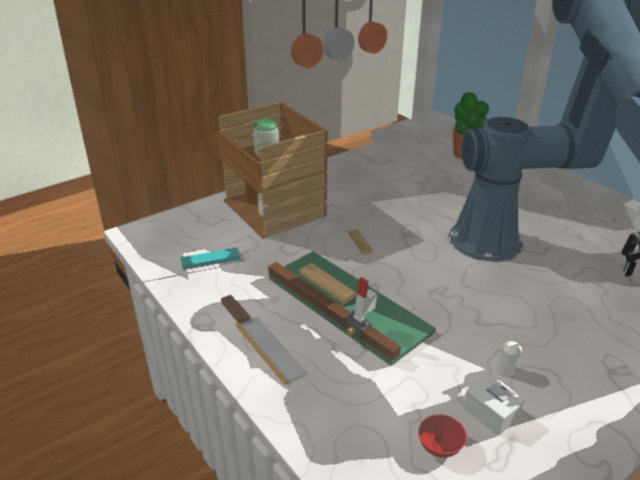

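View pics/side0.png

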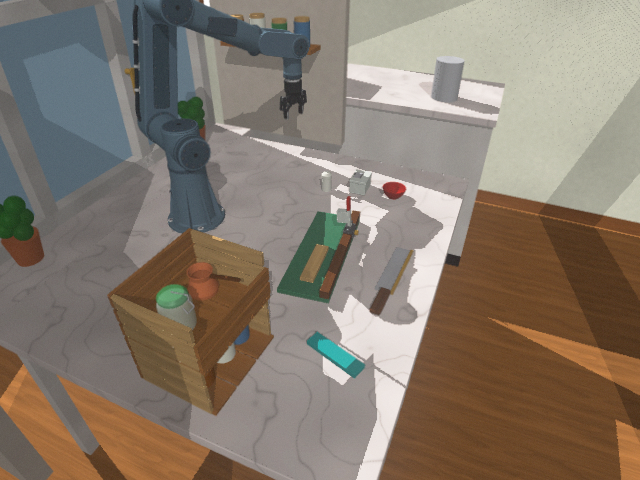

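The candidates for the slat are the turquoise one at scene (213,259), a small wood piece at (360,242), and the large light-wood one on the green bed at (327,283). The one on the bed fits: it isn't turquoise, and it is the larger of the other two. I'll fit the guide pose next and make one enlarged crop to confirm.

```bash
python3 - <<'E'
from h import *
allP=[]
for n in ("scene","side"):
    c=cal(n); z=np.load(n+"0.npz"); p,d=z["p"],z["d"]
    P,uv=cloud(c,np.ones(d.shape,bool),d); col=p[uv[:,1],uv[:,0]].astype(int)
    box=(abs(P[:,0]-.57)<.25)&(abs(P[:,1]-.03)<.33)
    hsv=cv2.cvtColor(p,cv2.COLOR_BGR2HSV)[uv[:,1],uv[:,0]].astype(int)
    g=box&(P[:,2]>.008)&(P[:,2]<.028)&(hsv[:,0]>60)&(hsv[:,0]<88)&(hsv[:,1]>90)
    f=box&(P[:,2]>.041)&(P[:,2]<.055)
    s=box&(P[:,2]>.026)&(P[:,2]<.040)&(hsv[:,0]<30)&(hsv[:,2]>90)
    for nm,m in(("bed",g),("fence",f),("slat",s)):
        Q=P[m]; 
        # drop outliers by neighbours
        r=cv2.minAreaRect(Q[:,:2].astype(np.float32)*1000); print(n,nm,len(Q),np.round(Q.mean(0),3),"rect",np.round(r[0]),np.round(r[1]),round(r[2],1))
        if len(Q)>20:
            w,v=np.linalg.eigh(np.cov(Q[:,:2].T)); a=v[:,1]*np.sign(v[1,1]); print("  axis yaw of y",round(np.degrees(np.arctan2(-a[0],a[1])),2), "sd",np.sqrt(w))
    for nm in("leaf_tab",):pass
    cv2.imwrite(f"pics/crop_{n}.png",cv2.resize(p[230:370,180:440] if n=="scene" else p[200:310,270:400],None,fx=3,fy=3,interpolation=cv2.INTER_CUBIC))
E
```

```text
scene bed 563 [0.521 0.122 0.017] rect [526.  -5.] [ 84. 444.] 2.6
  axis yaw of y 13.27 sd [0.01726332 0.0533857 ]
scene fence 1514 [0.615 0.014 0.047] rect [596.  -6.] [ 96. 465.] 3.8
  axis yaw of y 6.43 sd [0.01064498 0.13580578]
scene slat 808 [ 0.556 -0.081  0.033] rect [579.  -5.] [127. 459.] 3.6
  axis yaw of y -1.89 sd [0.02045898 0.07067608]
side bed 541 [0.533 0.079 0.017] rect [524. -14.] [126. 466.] 7.3
  axis yaw of y 5.67 sd [0.02768462 0.09624069]
side fence 745 [ 0.619 -0.046  0.047] rect [621.  -6.] [ 50. 461.] 7.0
  axis yaw of y 6.23 sd [0.00984857 0.12818922]
side slat 517 [ 0.553 -0.099  0.033] rect [571.  13.] [409.  94.] 80.0
  axis yaw of y 0.29 sd [0.01694713 0.06179378]
```

View pics/crop_scene.png

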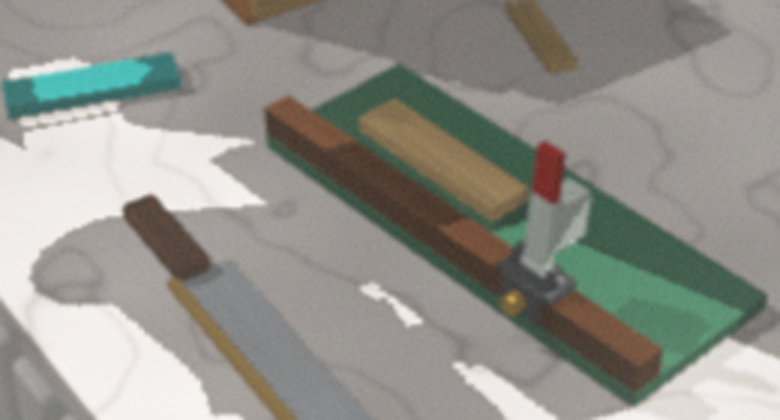

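The crop confirms it: the light-wood slat lies on the green bed, off the fence and slightly turned, and the stop is up with its red tab. I'll get the wrist camera mounting before moving above.

```bash
cat >> h.py <<'E'
from scipy.spatial.transform import Rotation as Ro
def tool():
    o=ctrl.get_obs(); q=o["eef_rot"]; return np.array(o["eef_pos"]),Ro.from_quat([q[1],q[2],q[3],q[0]]).as_matrix()
def shift(P,ydeg=None):
    "shift mm in tool axes to world P, turn so tool y points at ydeg (mod 180)"
    p,R=tool(); s=R.T@(np.array(P)-p)*1000; a=0
    if ydeg is not None:
        c=np.degrees(np.arctan2(R[1,1],R[0,1])); a=np.radians((c-ydeg+90)%180-90)
    print("shift",np.round(s,1),"turn",round(a,3)); 
E
python3 - <<'E'
from h import *
c=cal("wrist"); p,R=tool(); o=-c[2].T@c[3]; print("cam in tool",R.T@(o-p),"\n",R.T@c[2].T, c[0])
z=np.load("scene0.npz"); 
shift([0.50,-0.03,0.36],96.3)
E
```

```text
cam in tool [ 0.08108002 -0.00071934 -0.16384929] 
 [[-6.81696264e-04 -9.50530667e-01 -3.10629984e-01]
 [ 9.99999651e-01 -4.97761248e-04 -6.71405552e-04]
 [ 4.83571999e-04 -3.10630333e-01  9.50530674e-01]] [[336.57254398   0.         319.89947574]
 [  0.         336.57254398 239.04831673]
 [  0.           0.           1.        ]]
shift [-486.6 -456.  -149.3] turn -0.41
```

Emit:
{"name": "move_arm", "arguments": {
  "series": [
    [[1, -20, -16, -20, -0.05], [1, -50, -40, -40, -0.1], [1, -80, -65, -60, -0.15], [1, -110, -90, -89, -0.2], [1, -140, -115, -89, -0.25], [1, -170, -140, -89, -0.3], [1, -200, -165, -89, -0.35], [1, -230, -190, -89, -0.41], [1, -255, -206, -89, -0.41], [1, -257, -208, -89, -0.41]]
  ]
}}

```text
time_s: 1.43
eef_pos: [0.3566, 0.2713, 0.3]
eef_rot: [0.001, -0.053, 0.999, -0.001]
wrist_force: [0.8, -0.3, -0.2]
opening: 1.004
grasp_force: 0.0
```

```bash
python3 -c "
from h import *
shift([0.54,0,0.30],96.3)"
```

```text
shift [-153.9 -289.     0.6] turn -0.005
```

Emit:
{"name": "move_arm", "arguments": {
  "series": [
    [[1, -12, -23, 0, 0], [1, -28, -52, 0, 0], [1, -46, -86, 0, 0], [1, -64, -120, 0, 0], [1, -82, -154, 0, 0], [1, -100, -188, 0, 0], [1, -118, -222, 0, 0], [1, -136, -256, 0, 0], [1, -150, -282, 0, 0], [1, -154, -289, 0, 0]]
  ]
}}

```text
time_s: 2.27
eef_pos: [0.5406, 0.0013, 0.2992]
eef_rot: [0.0, -0.053, 0.999, -0.0]
wrist_force: [-1.1, -0.5, 0.1]
opening: 0.997
grasp_force: 0.0
```

```bash
cat > look.py <<'E'
import sys
from h import *
k=sys.argv[1]
p,R=tool(); c=cal("wrist"); im,d=camera("wrist"); cv2.imwrite(f"pics/w{k}.png",im); np.savez(f"w{k}.npz",p=im,d=d,K=c[0],k1=c[1],R=c[2],t=c[3])
print(p)
P,uv=cloud(c,np.ones(d.shape,bool),d); hsv=cv2.cvtColor(im,cv2.COLOR_BGR2HSV)[uv[:,1],uv[:,0]].astype(int)
box=(abs(P[:,0]-.57)<.25)&(abs(P[:,1]-.0)<.33)
for t in ("guide","slat","leaf","leaf_tab","clamp"):
    for o in outline_of(t,"wrist")[:3]:
        Q,_=cloud(c,o["region"],d)
        if len(Q)<5: continue
        print(t,round(o["conf"],2),np.round(o["bbox"]),len(Q),np.round(np.percentile(Q,[5,50,95],axis=0),3).tolist())
        np.save(f"w{k}_{t}.npy",o["region"]) if o["conf"]>.5 else 0
E
python3 look.py 1
```

```text
[0.54055066 0.00125335 0.29923188]
guide 0.6 [311. 194. 369. 138.] 40691 [[0.456, -0.219, 0.017], [0.529, 0.006, 0.019], [0.623, 0.197, 0.049]]
guide 0.22 [409. 259.  53.  66.] 2039 [[0.554, 0.086, 0.089], [0.583, 0.096, 0.125], [0.593, 0.11, 0.18]]
slat 0.76 [ 36. 296.  55. 106.] 3950 [[0.665, -0.435, 0.006], [0.734, -0.4, 0.016], [0.813, -0.367, 0.018]]
slat 0.63 [173.  13.  60.  25.] 892 [[0.339, -0.209, 0.005], [0.347, -0.177, 0.012], [0.358, -0.159, 0.013]]
slat 0.55 [244. 193. 140.  40.] 5161 [[0.524, -0.174, 0.032], [0.546, -0.094, 0.035], [0.57, -0.014, 0.036]]
leaf 0.85 [408. 259.  55.  64.] 2104 [[0.554, 0.086, 0.086], [0.583, 0.096, 0.125], [0.594, 0.11, 0.18]]
leaf_tab 0.61 [409. 258.  48.  69.] 2064 [[0.554, 0.086, 0.086], [0.583, 0.095, 0.125], [0.594, 0.109, 0.18]]
leaf_tab 0.43 [272. 353. 223.  52.] 5443 [[0.77, -0.112, 0.002], [0.799, -0.001, 0.004], [0.826, 0.112, 0.011]]
clamp 0.96 [402. 258.  69.  70.] 2624 [[0.554, 0.077, 0.056], [0.586, 0.093, 0.124], [0.614, 0.109, 0.18]]
```

View pics/w1.png

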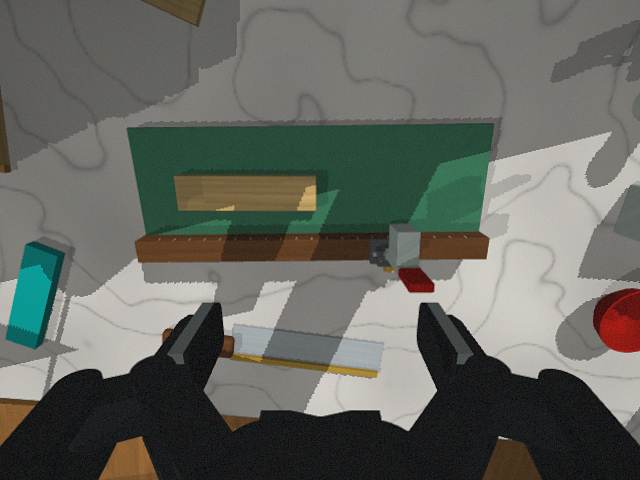

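The view shows the guide with the slat at (245,193), about 25 mm off the fence. The stop is up, with the red tab at (417,279) and the clamp near (385,252). Next I'll fit the poses.

```bash
cat > fit.py <<'E'
import sys
from h import *
k=sys.argv[1]
z=np.load(f"w{k}.npz"); im,d=z["p"],z["d"]; c=(z["K"],float(z["k1"]),z["R"],z["t"])
hsv=cv2.cvtColor(im,cv2.COLOR_BGR2HSV)
ok=np.zeros(d.shape,bool); ok[100:300,100:520]=1
P,uv=cloud(c,ok,d); h=hsv[uv[:,1],uv[:,0]].astype(int)
def rect(Q,nm):
    r=cv2.minAreaRect((Q[:,:2]*1000).astype(np.float32)); b=cv2.boxPoints(r); print(nm,len(Q),np.round(r[0],1),np.round(r[1],1),round(r[2],2),"z",np.round(np.median(Q[:,2]),4)); return r
def largest(m,Q):
    M=np.zeros(d.shape,np.uint8); M[uv[m,1],uv[m,0]]=1; M=cv2.morphologyEx(M,cv2.MORPH_OPEN,np.ones((3,3),np.uint8)); n,l,s,_=cv2.connectedComponentsWithStats(M); L=l==1+np.argmax(s[1:,4]); return L[uv[:,1],uv[:,0]]
bed=(P[:,2]>.010)&(P[:,2]<.026)&(h[:,0]>55)&(h[:,0]<90)&(h[:,1]>60)
f=(P[:,2]>.043)&(P[:,2]<.053)&((h[:,0]<25)|(h[:,0]>170))
s=(P[:,2]>.0285)&(P[:,2]<.042)&(h[:,0]<35)
# slat: exclude fence by connected comps
rb=rect(P[bed|f],"bed+fence"); rf=rect(P[f],"fence")
sl=largest(s,P); rs=rect(P[sl],"slat top")
red=(h[:,1]>150)&((h[:,0]<6)|(h[:,0]>174))&(P[:,2]>.1)&(P[:,2]<.2)
T=P[red]; print("tab",len(T),np.round(np.percentile(T,[1,50,99],axis=0),3).tolist())
E
python3 fit.py 1; python3 - <<'E'
E
```

```text
bed+fence 38759 [550.3 -10. ] [188. 460.] 6.73 z 0.0188
fence 6852 [617.6  -2.2] [ 49.8 458.9] 5.93 z 0.0487
slat top 4933 [547.4 -94.7] [ 45.5 178.7] 6.01 z 0.0346
tab 606 [[0.584, 0.088, 0.135], [0.587, 0.098, 0.17], [0.594, 0.111, 0.181]]
```

```bash
cat >> fit.py <<'E'
th=np.radians(6.3); ey=np.array([-np.sin(th),np.cos(th)]); ex=np.array([np.cos(th),np.sin(th)])
def edge(Q,nm,lo,hi,q):
    a=Q[:,:2]@ex; b=Q[:,:2]@ey; bs=np.arange(lo,hi,.006); X=[];Y=[]
    for y in bs:
        m=(b>=y)&(b<y+.006)
        if m.sum()>3: X.append(np.percentile(a[m],q)); Y.append(y+.003)
    X=np.array(X);Y=np.array(Y); pf=np.polyfit(Y,X,1)
    for _ in range(3):
        r=abs(X-np.polyval(pf,Y)); g=r<max(.0015,np.median(r)*2); pf=np.polyfit(Y[g],X[g],1)
    print(nm,"yaw",round(6.3-np.degrees(np.arctan(pf[0])),2),"x at y=0:",round(pf[1]*1000,1),"n",g.sum(),"of",len(g)); return pf
F=P[f]; B=P[bed]; S=P[sl]
print("fence b range",np.percentile(F[:,:2]@ey,[.5,99.5]),"bed",np.percentile(B[:,:2]@ey,[.3,99.7]))
edge(B,"bed near",-.28,.15,1); edge(F,"fence near",-.28,.03,2); edge(F,"fence far",-.28,.03,98)
b=S[:,:2]@ey; print("slat b",np.percentile(b,[.5,99.5]))
edge(S,"slat near",b.min()+.01,b.max()-.01,2); edge(S,"slat far",b.min()+.01,b.max()-.01,98)
print("tab ab",np.median(T[:,:2]@ex),np.percentile(T[:,:2]@ey,[2,98]))
m=(P[:,2]>.155)&(P[:,2]<.2); print("top",np.round(np.c_[P[m][:,:2]@ex,P[m][:,:2]@ey,P[m][:,2]][::40],3).tolist())
m=(P[:,2]>.07)&(P[:,2]<.135); X=np.c_[P[m][:,:2]@ex,P[m][:,:2]@ey,P[m][:,2]]; print("blade",np.round(np.percentile(X,[2,25,50,75,98],axis=0),3).tolist())
E
python3 fit.py 1
```

```text
bed+fence 38759 [550.3 -10. ] [188. 460.] 6.73 z 0.0188
fence 6852 [617.6  -2.2] [ 49.8 458.9] 5.93 z 0.0487
slat top 4933 [547.4 -94.7] [ 45.5 178.7] 6.01 z 0.0346
tab 606 [[0.584, 0.088, 0.135], [0.587, 0.098, 0.17], [0.594, 0.111, 0.181]]
fence b range [-0.29700432  0.15760343] bed [-0.29819892  0.15712202]
bed near yaw 6.54 x at y=0: 452.9 n 72 of 72
fence near yaw 6.74 x at y=0: 591.5 n 48 of 49
fence far yaw 6.75 x at y=0: 620.5 n 48 of 49
slat b [-0.24233622 -0.06499663]
slat near yaw 5.52 x at y=0: 513.9 n 27 of 27
slat far yaw 5.78 x at y=0: 556.8 n 27 of 27
tab ab 0.5944860837860741 [0.02310282 0.04534328]
top [[0.593, 0.045, 0.155], [0.593, 0.037, 0.161], [0.594, 0.026, 0.165], [0.593, 0.037, 0.169], [0.601, 0.023, 0.156], [0.592, 0.027, 0.177], [0.593, 0.035, 0.178], [0.593, 0.043, 0.179], [0.597, 0.024, 0.175], [0.595, 0.032, 0.18], [0.597, 0.042, 0.18], [0.599, 0.029, 0.18], [0.6, 0.042, 0.18]]
blade [[0.56, 0.014, 0.072], [0.566, 0.023, 0.105], [0.579, 0.03, 0.124], [0.592, 0.039, 0.125], [0.608, 0.047, 0.132]]
```

```bash
cat >> h.py <<'E'
YAW=np.radians(6.67); GX=np.array([np.cos(YAW),np.sin(YAW),0]); GY=np.array([-np.sin(YAW),np.cos(YAW),0]); GC=np.array([.5421,-.0106,0])
def G(x,y,z): return GC+GX*x/1000+GY*y/1000+np.array([0,0,z/1000])
def g(P): P=np.atleast_2d(P)-GC; return np.c_[P@GX,P@GY,P[:,2]]*1000
E
python3 -c "
from h import *
print(g([.5907,.0994,.164])); x,y=g([.5907,.0994,.164])[0][:2]
shift(G(x,y,145),96.67)"
```

```text
[[ 61.04763266 103.61055229 164.        ]]
shift [-62.6  86.8 154.9] turn -0.004
```

Emit:
{"name": "move_arm", "arguments": {
  "series": [
    [[1, -15, 20, 0, 0], [1, -35, 48, 0, 0], [1, -55, 76, 10, -0.004], [1, -63, 87, 30, -0.004], [1, -63, 87, 58, -0.004], [1, -63, 87, 88, -0.004], [1, -63, 87, 116, -0.004], [1, -63, 87, 140, -0.004], [1, -63, 87, 153, -0.004], [1, -63, 87, 155, -0.004]]
  ]
}}

```text
time_s: 3.4
eef_pos: [0.5893, 0.0991, 0.1419]
eef_rot: [-0.003, -0.058, 0.998, 0.0]
wrist_force: [-0.2, 0.1, 0.6]
opening: 1.0
grasp_force: 0.0
```

Emit:
{"name": "move_arm", "arguments": {
  "series": [
    [[0.6, 0, 0, 0, 0], [0.4, 0, 0, 0, 0], [0.2, 0, 0, 0, 0], [0.2, 0, 0, 0, 0], [0.2, 0, 0, 0, 0], [0.2, 0, 0, 0, 0], [0.2, 0, 0, 0, 0], [0.2, 0, 0, 0, 0], [0.2, 0, 0, 0, 0], [0.2, 0, 0, 0, 0]]
  ]
}}

```text
time_s: 4.23
eef_pos: [0.5926, 0.1012, 0.147]
eef_rot: [0.002, -0.057, 0.998, 0.003]
wrist_force: [-1.9, 11.5, 7.3]
opening: 0.253
grasp_force: 58.7
```

Emit:
{"name": "move_arm", "arguments": {
  "series": [
    [[0.2, 8, 0, 1, 0], [0.2, 18, 0, 3, 0], [0.2, 27, 0, 6.5, 0], [0.2, 36, 0, 10.5, 0], [0.2, 45, 0, 15.5, 0], [0.2, 53, 0, 21, 0], [0.2, 61, 0, 28, 0], [0.2, 67.5, 0, 35, 0], [0.2, 73.5, 0, 43, 0], [0.2, 73.5, 0, 43, 0]]
  ]
}}

```text
time_s: 5.07
eef_pos: [0.5158, 0.0922, 0.1026]
eef_rot: [-0.002, -0.057, 0.998, 0.002]
wrist_force: [-14.2, 10.0, 15.5]
opening: 0.258
grasp_force: 78.2
```

Emit:
{"name": "move_arm", "arguments": {
  "series": [
    [[0.2, 5, 0, 8.5, 0], [0.2, 9.5, 0, 17.5, 0], [0.2, 13, 0, 27, 0], [0.2, 15, 0, 36, 0], [0.2, 16.5, 0, 45, 0], [0.2, 17, 0, 51, 0], [0.2, 17, 0, 55, 0], [0.2, 17, 0, 57, 0], [0.2, 17, 0, 58, 0], [0.2, 17, 0, 58, 0]]
  ]
}}

```text
time_s: 5.9
eef_pos: [0.4956, 0.0899, 0.0421]
eef_rot: [-0.006, -0.057, 0.998, 0.002]
wrist_force: [-18.3, 8.4, 7.2]
opening: 0.259
grasp_force: 90.0
```

```bash
python3 -c "
from h import *
o=ctrl.get_obs();print(g(o['eef_pos']),o['wrist_force'],o['torque'])"
```

```text
[[-34.559676   105.23401805  42.08436482]] [-18.29125738   8.35546719   7.1922782 ] [ 1.37502474  2.23709159 -0.09704191]
```

Emit:
{"name": "move_arm", "arguments": {
  "series": [
    [[0.5, 0, 0, 0, 0], [0.6, 0, 0, 0, 0], [0.6, 0, 0, 0, 0], [0.6, 0, 0, 0, 0], [0.6, 0, 0, -15, 0], [0.6, 0, 0, -40, 0], [0.6, 10, 0, -75, 0], [0.6, 20, 0, -110, 0], [0.6, 30, 0, -145, 0], [0.6, 30, 0, -150, 0]]
  ]
}}

```text
time_s: 6.73
eef_pos: [0.4749, 0.0837, 0.2005]
eef_rot: [0.005, -0.057, 0.998, -0.001]
wrist_force: [1.3, 0.8, 1.3]
opening: 0.595
grasp_force: 0.0
```

```bash
cat > tabz.py <<'E'
import sys
from h import *
k=sys.argv[1]
p,R=tool(); c=cal("wrist"); im,d=camera("wrist"); cv2.imwrite(f"pics/w{k}.png",im); np.savez(f"w{k}.npz",p=im,d=d,K=c[0],k1=c[1],R=c[2],t=c[3])
P,uv=cloud(c,np.ones(d.shape,bool),d); q=g(P); h=cv2.cvtColor(im,cv2.COLOR_BGR2HSV)[uv[:,1],uv[:,0]].astype(int)
print("tcp",g(p))
pc=lambda X:np.round(np.percentile(X,[2,25,50,75,98],axis=0),1).tolist()
m=(h[:,1]>150)&((h[:,0]<6)|(h[:,0]>174))&(abs(q[:,0])<150)&(abs(q[:,1]-104)<60)&(q[:,2]>25)
print("tab",m.sum(),pc(q[m]) if m.sum() else ""); m2=m&(q[:,2]>60)
if m2.sum()>50:
    A=np.c_[q[m2][:,0],np.ones(m2.sum())]; print("tab slope",np.linalg.lstsq(A,q[m2][:,2],rcond=None)[0])
b=(q[:,0]>8)&(q[:,0]<52)&(abs(q[:,1]-104)<50)&(q[:,2]>55)&(q[:,2]<90); print("blade top",b.sum(),pc(q[b]) if b.sum() else "")
s=(q[:,2]>28)&(q[:,2]<42)&(q[:,0]>-60)&(q[:,0]<53)&(abs(q[:,1])<200)&(h[:,0]<35)
M=np.zeros(d.shape,np.uint8); M[uv[s,1],uv[s,0]]=1; M=cv2.morphologyEx(M,cv2.MORPH_OPEN,np.ones((3,3),np.uint8)); n,l,st,_=cv2.connectedComponentsWithStats(M)
L=(l==1+np.argmax(st[1:,4]))[uv[:,1],uv[:,0]]; S=q[L]; print("slat n",L.sum())
y0,y1=np.percentile(S[:,1],[.7,99.3]); print("slat y",y0,y1,"z",np.median(S[:,2]))
for q0,nm in((2,"near"),(98,"far")):
    Y=np.arange(y0+6,y1-10,5.); X=[np.percentile(S[(S[:,1]>=y)&(S[:,1]<y+5)][:,0],q0) if ((S[:,1]>=y)&(S[:,1]<y+5)).sum()>3 else np.nan for y in Y]
    X=np.array(X);k=~np.isnan(X);pf=np.polyfit(Y[k]+2.5,X[k],1);print(nm,"slope mrad",round(pf[0]*1000,1),"x at ends",np.round(np.polyval(pf,[y0,y1]),1))
f=(q[:,2]>44)&(q[:,2]<53)&(q[:,0]>40)&(q[:,0]<95)&(q[:,1]>-200)&(q[:,1]<60); print("fence x",pc(q[f][:,0]))
E
python3 tabz.py 2
```

```text
tcp [[-55.83731533 101.46553694 200.51625621]]
tab 1209 [[-45.9, 93.8, 77.7], [-37.4, 99.2, 79.7], [-25.6, 105.4, 81.2], [-13.7, 110.9, 82.6], [-1.6, 116.3, 84.1]]
tab slope [-0.24232562 75.66411746]
blade top 918 [[8.9, 93.2, 71.4], [18.6, 98.8, 73.2], [29.4, 104.7, 74.7], [40.4, 110.7, 76.1], [51.6, 116.5, 77.6]]
slat n 7036
slat y -171.84470914054484 5.357929361689707 z 34.673144110703376
near slope mrad 12.3 x at ends [-27.1 -24.9]
far slope mrad 15.6 x at ends [15.8 18.5]
fence x [53.8, 58.9, 66.8, 74.8, 82.6]
```

Emit:
{"name": "move_arm", "arguments": {
  "series": [
    [[0, -9, 2, 10, 0], [0, -18, 3.5, 30, 0], [0, -18, 3.5, 50, 0], [0, -18, 3.5, 70, 0], [0, -18, 3.5, 90, 0], [0, -18, 3.5, 98, 0], [0, -18, 3.5, 103, 0], [0, -18, 3.5, 103, 0], [0, -18, 3.5, 103, 0], [0, -18, 3.5, 103, 0]]
  ]
}}

```text
time_s: 7.62
eef_pos: [0.4906, 0.0896, 0.0918]
eef_rot: [0.001, -0.057, 0.998, -0.0]
wrist_force: [0.1, 0.4, 0.4]
opening: 0.001
grasp_force: 0.0
```

Emit:
{"name": "move_arm", "arguments": {
  "series": [
    [[0, 0, 0, 4, 0], [0, 0, 0, 8, 0], [0, 0, 0, 12, 0], [0, 0, 0, 16, 0], [0, 0, 0, 20, 0], [0, 0, 0, 23, 0], [0, 0, 0, 26, 0], [0, 0, 0, 28, 0], [0, 0, 0, 29, 0], [0, 0, 0, 30, 0]]
  ]
}}

```text
time_s: 8.45
eef_pos: [0.4895, 0.0896, 0.0606]
eef_rot: [-0.0, -0.057, 0.998, 0.0]
wrist_force: [-0.6, -0.0, 0.8]
opening: -0.004
grasp_force: 0.2
```

```bash
python3 tabz.py 3 2>&1 | head -6
```

```text
tcp [[-40.56608766 105.67317952  60.567949  ]]
tab 148 [[-46.7, 93.9, 73.2], [-46.2, 95.9, 75.8], [-45.9, 97.7, 77.7], [-45.6, 114.7, 79.5], [-44.8, 116.7, 81.3]]
tab slope [  0.52373986 101.65570901]
blade top 378 [[8.8, 101.4, 72.9], [15.4, 103.6, 73.9], [21.8, 105.3, 74.6], [27.5, 106.4, 75.3], [32.1, 108.7, 76.4]]
slat n 11057
slat y -100.6165047335864 6.22339351479075 z 34.55518604719639
```

View pics/w3.png

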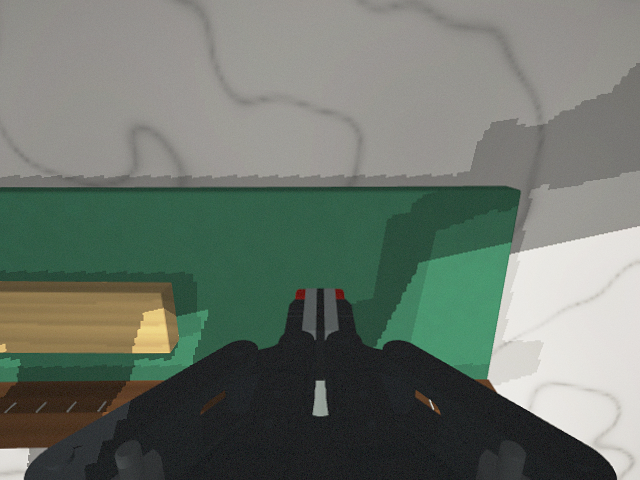

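```bash
python3 - <<'E'
from h import *
z=np.load("w2.npz"); im,d=z["p"],z["d"]; c=(z["K"],float(z["k1"]),z["R"],z["t"])
P,uv=cloud(c,np.ones(d.shape,bool),d); q=g(P); h=cv2.cvtColor(im,cv2.COLOR_BGR2HSV)[uv[:,1],uv[:,0]].astype(int)
m=(abs(q[:,1]-105)<14)&(q[:,0]>-60)&(q[:,0]<85)&(q[:,2]>25)
for x in range(-56,84,6):
    k=m&(abs(q[:,0]-x)<3)
    if k.sum(): print(x,k.sum(),np.round(np.percentile(q[k][:,2],[5,50,95]),1))
for n in("scene","side"):
    c=cal(n); im,d=camera(n); P,uv=cloud(c,np.ones(d.shape,bool),d); q=g(P); h=cv2.cvtColor(im,cv2.COLOR_BGR2HSV)[uv[:,1],uv[:,0]].astype(int)
    m=(h[:,1]>120)&((h[:,0]<6)|(h[:,0]>174))&(abs(q[:,0])<150)&(abs(q[:,1]-104)<60)&(q[:,2]>25)
    print(n,m.sum(),np.round(np.percentile(q[m],[5,50,95],axis=0),1).tolist() if m.sum() else "")
    cv2.imwrite(f"pics/{n}3.png",cv2.resize(im[250:350,300:430] if n=="scene" else im[170:250,300:400],None,fx=5,fy=5,interpolation=cv2.INTER_CUBIC))
E
```

```text
-44 210 [77.8 82.8 84.2]
-38 165 [81.7 82.9 83.9]
-32 161 [81.  82.3 83.3]
-26 153 [80.4 81.4 82.6]
-20 152 [79.8 80.9 81.9]
-14 139 [79.1 80.1 81.2]
-8 151 [78.  79.2 80.2]
-2 140 [77.2 78.6 79.4]
4 133 [76.8 77.7 78.9]
10 131 [76.2 77.1 78.1]
16 133 [75.4 76.4 77.3]
22 131 [74.6 75.6 76.8]
28 124 [74.  74.9 75.9]
34 123 [73.1 74.2 75.1]
40 119 [72.3 73.3 74.5]
46 110 [71.5 72.5 73.4]
52 135 [52.6 71.7 72.8]
58 130 [56.6 71.1 72.4]
64 146 [57.  70.4 71.9]
70 138 [56.5 71.2 72.4]
76 2 [57.7 63.4 69.1]
82 46 [55.8 56.7 57.7]
scene 93 [[-34.1, 95.9, 72.7], [-17.2, 107.6, 77.6], [-1.9, 115.9, 80.9]]
side 59 [[-39.1, 89.0, 68.5], [-19.3, 96.5, 76.2], [-2.6, 113.0, 80.7]]
```

View pics/scene3.png

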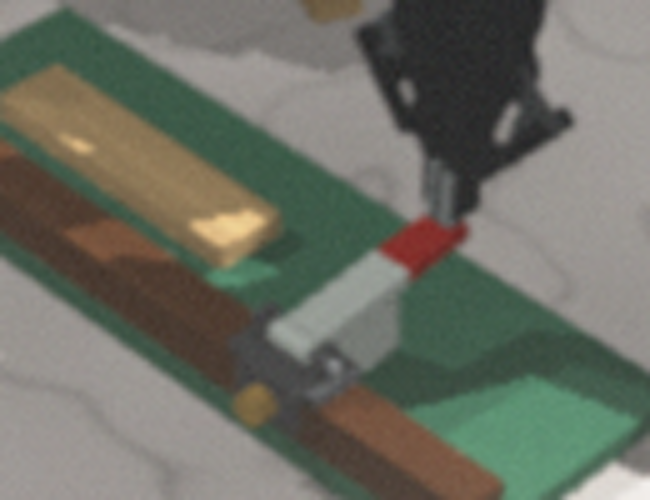

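```bash
python3 - <<'E'
from h import *
z=np.load("w3.npz"); im,d=z["p"],z["d"]; c=(z["K"],float(z["k1"]),z["R"],z["t"])
for v in range(284,345,6):
    uv=[(u,v) for u in (298,310,328,341)]; Q=g(world(c,uv,[d[b,a] for a,b in uv])); print(v,np.round(Q).astype(int).tolist())
o=ctrl.get_obs(); p,R=tool(); print(g(p),o["wrist_force"],R.round(3).tolist())
tip=proj(c,[p,p-R[:,2]*.02,p+R[:,0]*.011]); print(tip)
E
```

```text
284 [[-23, 91, 20], [-23, 99, 18], [-23, 111, 19], [-23, 120, 19]]
290 [[-46, 95, 74], [-53, 101, 87], [-53, 109, 87], [-46, 116, 73]]
296 [[-46, 95, 80], [-53, 101, 94], [-53, 109, 93], [-46, 116, 79]]
302 [[-49, 96, 91], [-53, 101, 98], [-53, 109, 99], [-49, 115, 91]]
308 [[-49, 96, 97], [-53, 101, 104], [-53, 109, 103], [-49, 114, 97]]
314 [[-48, 96, 100], [-53, 102, 109], [-53, 109, 108], [-49, 114, 101]]
320 [[-48, 97, 105], [-52, 102, 111], [-53, 109, 113], [-48, 114, 105]]
326 [[-49, 97, 111], [-53, 102, 116], [-53, 108, 117], [-49, 114, 111]]
332 [[-55, 98, 123], [-52, 102, 119], [-52, 108, 119], [-55, 113, 124]]
338 [[-56, 98, 128], [-53, 102, 125], [-54, 108, 126], [-56, 113, 128]]
344 [[-54, 98, 129], [-54, 102, 129], [-55, 108, 130], [-54, 113, 129]]
[[-40.41992521 105.64322061  60.74382743]] [-0.57121788  0.8520277   0.3182033 ] [[-0.993, -0.114, 0.0], [-0.114, 0.993, -0.0], [-0.0, -0.0, -1.0]]
[[320.2763863  288.52714753]
 [320.31010746 307.26026886]
 [320.27001126 269.63071171]]
```

The finger ends show at z≈82 mm while the TCP reads 61, so they are resting on the tab and the leaf is still about 0.11 rad up. I'll press further and feel for the end stop.

Emit:
{"name": "move_arm", "arguments": {
  "series": [
    [[0, 0, 0, 2, 0], [0, 0, 0, 4, 0], [0, 0, 0, 6, 0], [0, 0, 0, 8, 0], [0, 0, 0, 9, 0], [0, 0, 0, 10, 0], [0, 0, 0, 11, 0], [0, 0, 0, 12, 0], [0, 0, 0, 12, 0], [0, 0, 0, 12, 0]]
  ]
}}

```text
time_s: 9.43
eef_pos: [0.4896, 0.0897, 0.0486]
eef_rot: [0.0, -0.057, 0.998, 0.0]
wrist_force: [-0.2, -0.3, -0.3]
opening: 0.002
grasp_force: 0.0
```

```bash
python3 tabz.py 4 2>&1 | head -3; python3 - <<'E'
from h import *
z=np.load("w4.npz"); im,d=z["p"],z["d"]; c=(z["K"],float(z["k1"]),z["R"],z["t"])
for v in range(278,303,6):
    uv=[(u,v) for u in (298,310,328,341)]; Q=g(world(c,uv,[d[b,a] for a,b in uv])); print(v,np.round(Q).astype(int).tolist())
E
```

```text
tcp [[-40.49515534 105.68899784  48.64052194]]
tab 163 [[-47.3, 93.8, 62.0], [-46.9, 95.8, 64.7], [-46.6, 97.7, 67.4], [-46.2, 114.5, 68.8], [-45.4, 116.5, 70.1]]
tab slope [  1.11629266 118.63798383]
278 [[-33, 92, 19], [-33, 99, 19], [-33, 111, 19], [-33, 119, 19]]
284 [[-29, 92, 19], [-29, 99, 19], [-28, 111, 19], [-29, 119, 20]]
290 [[-47, 95, 63], [-53, 101, 75], [-53, 109, 76], [-46, 116, 63]]
296 [[-46, 95, 68], [-53, 101, 81], [-53, 109, 81], [-46, 115, 69]]
302 [[-49, 96, 79], [-53, 101, 87], [-53, 109, 87], [-49, 115, 80]]
```

Emit:
{"name": "move_arm", "arguments": {
  "series": [
    [[0, 0, 0, 1, 0], [0, 0, 0, 2, 0], [0, 0, 0, 2.5, 0], [0, 0, 0, 3, 0], [0, 0, 0, 3, 0], [0, 0, 0, 3, 0], [0, 0, 0, 3, 0], [0, 0, 0, 3, 0], [0, 0, 0, 3, 0], [0, 0, 0, 3, 0]]
  ]
}}

```text
time_s: 10.32
eef_pos: [0.4899, 0.0896, 0.0477]
eef_rot: [0.0, -0.057, 0.998, -0.0]
wrist_force: [-8.9, 0.3, 20.9]
opening: -0.001
grasp_force: 10.3
```

Emit:
{"name": "move_arm", "arguments": {
  "series": [
    [[0, 0, 0, -20, 0], [0, 5, -8, -45, 0], [0, 10, -35, -50, 0], [0, 14, -70, -50, 0], [0, 14, -105, -50, 0], [0, 14, -140, -45, 0], [0, 14, -170, -30, 0], [0, 14, -188, -10, 0], [0, 14, -189, 10, 0], [0, 14, -189, 20, 0]]
  ]
}}

```text
time_s: 11.15
eef_pos: [0.496, -0.1006, 0.0236]
eef_rot: [-0.001, -0.056, 0.998, 0.001]
wrist_force: [-0.7, 0.4, 0.3]
opening: 0.003
grasp_force: 0.0
```

```bash
python3 tabz.py 5; python3 -c "
from h import *
shift(G(-54,-83,2.5),96.67)"
```

```text
tcp [[-56.2425631  -84.05101562  23.63017741]]
tab 0 
blade top 0 
slat n 1612
slat y -172.72318651601847 -136.81985176773821 z 34.25840273821545
near slope mrad 1.6 x at ends [-27.5 -27.4]
far slope mrad -602.1 x at ends [ -5.3 -26.9]
shift [-3.4 -0.5 19.8] turn -0.004Traceback (most recent call last):
  File "tabz.py", line 20, in <module>
    f=(q[:,2]>44)&(q[:,2]<53)&(q[:,0]>40)&(q[:,0]<95)&(q[:,1]>-200)&(q[:,1]<60); print("fence x",pc(q[f][:,0]))
                                                                                                 ~~^^^^^^^^^^^
  File "tabz.py", line 7, in <lambda>
    pc=lambda X:np.round(np.percentile(X,[2,25,50,75,98],axis=0),1).tolist()
                         ~~~~~~~~~~~~~^^^^^^^^^^^^^^^^^^^^^^^^^^
    return _quantile_unchecked(
        a, q, axis, out, overwrite_input, method, keepdims, weights)
    return _ureduce(a,
                    func=_quantile_ureduce_func,
    ...<5 lines>...
                    overwrite_input=overwrite_input,
                    method=method)
    r = func(a, **kwargs)
    result = _quantile(arr,
                       quantiles=q,
    ...<2 lines>...
                       out=out,
                       weights=wgt)
    slices_having_nans = np.isnan(arr[-1, ...])
                                  ~~~^^^^^^^^^
IndexError: index -1 is out of bounds for axis 0 with size 0
```

View pics/w5.png

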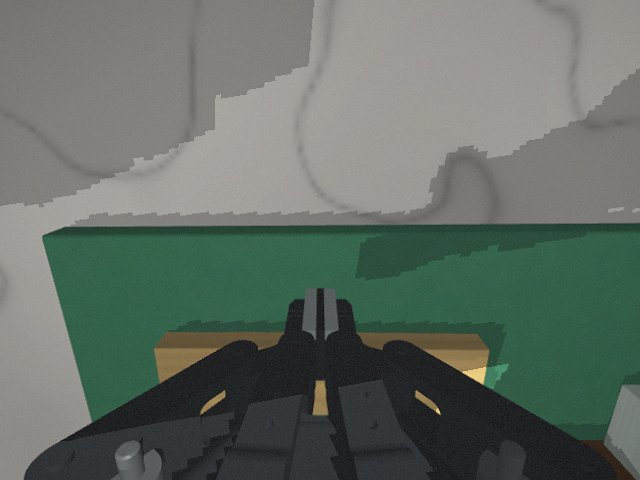

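The fingers stand on the near side of the slat, whose near edge runs along row ≈333 from column 155 to 488, at its middle. I'll descend and push it towards the fence.

Emit:
{"name": "move_arm", "arguments": {
  "series": [
    [[0, 0, 0, 12, 0], [0, 0, 0, 20, 0], [0, 0, 0, 22.5, 0], [0, -4, 0, 22.5, 0], [0, -8, 0, 22.5, 0], [0, -12, 0, 22.5, 0], [0, -15, 0, 22.5, 0], [0, -18, 0, 22.5, 0], [0, -21, 0, 22.5, 0], [0, -24, 0, 22.5, 0]]
  ]
}}

```text
time_s: 12.03
eef_pos: [0.5212, -0.097, 0.0033]
eef_rot: [-0.0, -0.057, 0.998, -0.0]
wrist_force: [-0.7, -0.5, 0.6]
opening: 0.0
grasp_force: 0.6
```

Emit:
{"name": "move_arm", "arguments": {
  "series": [
    [[0, -2, 0, 0, 0], [0, -5, 0, 0, 0], [0, -8, 0, 0, 0], [0, -11, 0, 0, 0], [0, -14, 0, 0, 0], [0, -17, 0, 0, 0], [0, -19, 0, 0, 0], [0, -21, 0, 0, 0], [0, -22, 0, 0, 0], [0, -22, 0, 0, 0]]
  ]
}}

```text
time_s: 12.87
eef_pos: [0.5431, -0.0944, 0.0032]
eef_rot: [0.0, -0.057, 0.998, 0.0]
wrist_force: [-0.8, 0.3, 0.1]
opening: 0.001
grasp_force: 0.0
```

```bash
python3 -c "
from h import *
o=ctrl.get_obs();print(g(o['eef_pos']),o['wrist_force'],o['torque'])
p,R=tool();c=cal('wrist');im,d=camera('wrist');cv2.imwrite('pics/w6.png',im);q,uv=cloud(c,np.ones(d.shape,bool),d);q=g(q)
s=(abs(q[:,2]-34.3)<2.2)&(q[:,0]>-40)&(q[:,0]<53)
for y in range(-180,20,10):
    k=s&(abs(q[:,1]-y)<5)
    if k.sum()>5: print(y,k.sum(),np.round(np.percentile(q[k][:,0],[2,98]),1))
"
```

```text
[[ -8.73530216 -83.33290724   3.16243101]] [-0.84684551  0.29781502  0.14390505] [-0.02344659 -0.00162787 -0.01045284]
-170 551 [ 9.3 30. ]
-160 669 [ 8.4 25.8]
-150 486 [ 7.4 20.2]
-140 388 [ 6.2 42.6]
-130 153 [ 5.2 36.4]
-110 125 [3.1 6.1]
-100 36 [-17.6   4.1]
-90 227 [-21.4  44.9]
-80 369 [-21.5  44.9]
-70 62 [-17.8   0.1]
-60 331 [-1.6  5.9]
-50 247 [-2.5  4.1]
-40 405 [-3.3 33.6]
-30 773 [-4.  39.3]
-20 958 [-5.1 17.9]
-10 1239 [-5.9 23.7]
0 1509 [-6.8 30.2]
10 412 [-3.5 34.6]
```

The slat turned, with its rear end reaching the fence first. I'll push again further forward to square it up.

Emit:
{"name": "move_arm", "arguments": {
  "series": [
    [[0, 8, 0, 0, 0], [0, 16, 5, 0, 0], [0, 18, 25, 0, 0], [0, 18, 45, 0, 0], [0, 14, 48, 0, 0], [0, 9, 48, 0, 0], [0, 5, 48, 0, 0], [0, 1, 48, 0, 0], [0, -2, 48, 0, 0], [0, -4, 48, 0, 0]]
  ]
}}

```text
time_s: 13.75
eef_pos: [0.542, -0.047, 0.0032]
eef_rot: [0.0, -0.057, 0.998, -0.0]
wrist_force: [-0.9, -0.3, 0.3]
opening: 0.002
grasp_force: 0.4
```

Emit:
{"name": "move_arm", "arguments": {
  "series": [
    [[0, -1, 0, 0, 0], [0, -2, 0, 0, 0], [0, -3, 0, 0, 0], [0, -4, 0, 0, 0], [0, -5, 0, 0, 0], [0, -5.5, 0, 0, 0], [0, -6, 0, 0, 0], [0, -6, 0, 0, 0], [0, -6, 0, 0, 0], [0, -6, 0, 0, 0]]
  ]
}}

```text
time_s: 14.58
eef_pos: [0.5456, -0.0459, 0.003]
eef_rot: [-0.002, -0.057, 0.998, -0.0]
wrist_force: [-6.8, -2.2, 6.0]
opening: 0.001
grasp_force: 3.8
```

```bash
cat > near.py <<'E'
from h import *
o=ctrl.get_obs();print(g(o['eef_pos']),o['wrist_force'],o['torque'])
p,R=tool();c=cal('wrist');im,d=camera('wrist');cv2.imwrite('pics/wn.png',im);q,uv=cloud(c,np.ones(d.shape,bool),d);q=g(q)
h=cv2.cvtColor(im,cv2.COLOR_BGR2HSV)[uv[:,1],uv[:,0]].astype(int)
s=(abs(q[:,2]-34.3)<2.2)&(q[:,0]>-40)&(q[:,0]<53)&(h[:,0]<35)&(h[:,1]>60)
Y=[];X=[]
for y in range(-180,120,10):
    k=s&(abs(q[:,1]-y)<5)
    if k.sum()>60: Y.append(y);X.append(np.percentile(q[k][:,0],2))
Y=np.array(Y);X=np.array(X);print(list(zip(Y.tolist(),X.round(1).tolist())))
print("y range",np.percentile(q[s][:,1],[.3,99.7]))
E
python3 near.py
```

```text
[[ -0.58463929 -35.50645699   3.00189971]] [-6.79827467 -2.21442076  5.98908155] [-0.4546729   1.16544567  0.03325841]
[(-170, 7.9), (-160, 7.7), (-150, 7.8), (-140, 7.8), (-130, 7.7), (-120, 7.8), (-110, 7.9), (-100, 7.9), (-90, 8.1), (-80, 8.0), (-70, 7.9), (-60, 8.3), (-40, 33.0), (-30, 33.6), (-10, 8.7), (0, 8.6)]
y range [-172.9945411    3.7309932]
```

Emit:
{"name": "move_arm", "arguments": {
  "series": [
    [[0, 8, 0, 0, 0], [0, 18, 0, -10, 0], [0, 20, -10, -30, 0], [0, 15, -40, -40, 0], [0, 5, -75, -40, 0], [0, -10, -110, -40, 0], [0, -20, -145, -40, 0], [0, -27, -165, -40, 0], [0, -29, -167, -35, 0], [0, -29, -167, -35, 0]]
  ]
}}

```text
time_s: 15.47
eef_pos: [0.595, -0.2092, 0.0372]
eef_rot: [-0.0, -0.056, 0.998, 0.0]
wrist_force: [-0.6, 0.9, -0.3]
opening: -0.004
grasp_force: 0.0
```

```bash
python3 near.py; python3 -c "
from h import *
shift(G(31,-200,2.5),96.6)"
```

```text
[[  29.44942697 -203.3849003    37.23967194]] [-0.55636429  0.91893896 -0.33522198] [0.0494416  0.01599566 0.0878053 ]
[(-170, 8.5), (-160, 8.6), (-150, 8.6), (-140, 8.7), (-130, 8.5), (-120, 8.8), (-110, 8.6), (-100, 8.8), (-90, 8.9), (-80, 8.9), (-70, 9.0), (-60, 9.1), (-50, 9.1), (-40, 9.3), (-30, 22.0)]
y range [-173.66621675  -28.20551384]
shift [-2.1  1.8 34.6] turn -0.002
```

View pics/wn.png

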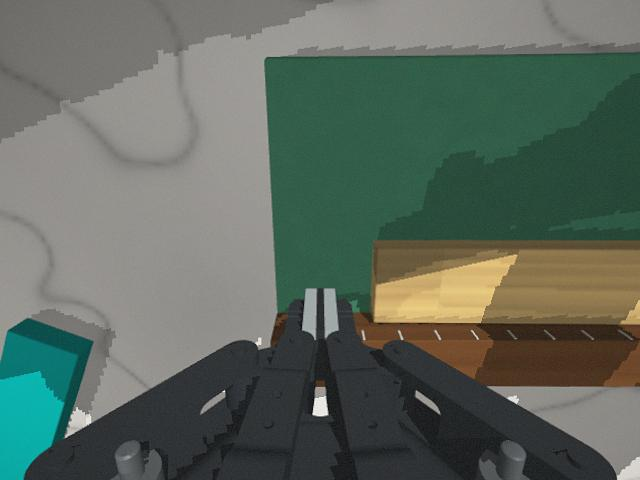

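Emit:
{"name": "move_arm", "arguments": {
  "series": [
    [[0, -1, 0, 12, 0.005], [0, -2, 0, 24, 0.005], [0, -2, 0, 32, 0.005], [0, -2, 0, 34.5, 0.005], [0, -2, 4, 34.5, 0.005], [0, -2, 10, 34.5, 0.005], [0, -2, 15, 34.5, 0.005], [0, -2, 19, 34.5, 0.005], [0, -2.2, 23, 34.5, 0.005], [0, -2.3, 27, 34.5, 0.005]]
  ]
}}

```text
time_s: 16.35
eef_pos: [0.5947, -0.1809, 0.0042]
eef_rot: [0.0, -0.055, 0.999, -0.0]
wrist_force: [0.3, -0.7, -0.1]
opening: -0.001
grasp_force: 0.4
```

Emit:
{"name": "move_arm", "arguments": {
  "series": [
    [[0, 0, 4, 0, 0], [0, -0.1, 9, 0, 0], [0, -0.1, 14, 0, 0], [0, -0.2, 19, 0, 0], [0, -0.2, 24, 0, 0], [0, -0.3, 29, 0, 0], [0, -0.3, 34, 0, 0], [0, -0.4, 39, 0, 0], [0, -0.4, 43, 0, 0], [0, -0.5, 45, 0, 0]]
  ]
}}

```text
time_s: 17.18
eef_pos: [0.5901, -0.136, 0.0039]
eef_rot: [0.0, -0.055, 0.998, -0.0]
wrist_force: [0.1, -2.7, 4.1]
opening: 0.003
grasp_force: 1.7
```

```bash
python3 near.py; python3 -c "
from h import *
p,R=tool();c=cal('wrist');z=np.load
im,d=camera('wrist');q,uv=cloud(c,np.ones(d.shape,bool),d);q=g(q)
pc=lambda X:np.round(np.percentile(X,[1,5,50,95,99],axis=0),1).tolist()
b=(q[:,0]>5)&(q[:,0]<50)&(q[:,1]>60)&(q[:,2]>38)&(q[:,2]<75); print('blade',b.sum(),pc(q[b]) if b.sum() else '')
"
```

```text
[[  33.14250576 -130.08007626    3.87361161]] [ 0.13608406 -2.74189759  4.0794648 ] [-0.34782275 -0.02687368  0.00052366]
[(-120, 9.4), (-110, 9.4), (-100, 9.3), (-90, 9.4), (-80, 9.2), (-70, 9.2), (-60, 9.2), (-50, 9.3), (-40, 9.2), (-30, 9.2), (-20, 9.2), (-10, 9.2), (0, 9.2), (10, 13.2)]
y range [-117.175219    14.0510824]
blade 0
```

View pics/wn.png

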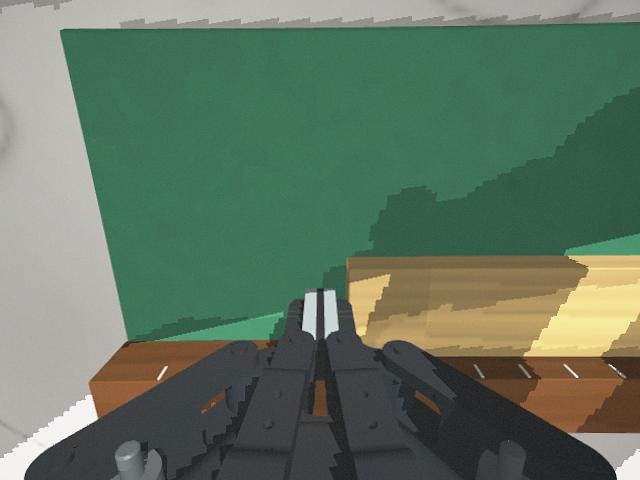

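```bash
cat > gap.py <<'E'
from h import *
for n in("side","scene"):
    c=cal(n); im,d=camera(n); P,uv=cloud(c,np.ones(d.shape,bool),d); q=g(P)
    pc=lambda X:np.round(np.percentile(X,[2,10,50,90,98],axis=0),1).tolist()
    b=(q[:,0]>10)&(q[:,0]<45)&(q[:,1]>60)&(q[:,1]<130)&(q[:,2]>40)&(q[:,2]<60); print(n,"blade y",b.sum(),pc(q[b][:,1]) if b.sum() else "")
    s=(q[:,0]>14)&(q[:,0]<50)&(abs(q[:,2]-34.5)<3)&(q[:,1]>-60)&(q[:,1]<120); print("slat y max",s.sum(),pc(q[s][:,1]))
    k=(q[:,0]>10)&(q[:,0]<50)&(q[:,1]>40)&(q[:,1]<115)&(q[:,2]<80)
    for y in range(40,115,5):
        m=k&(q[:,1]>=y)&(q[:,1]<y+5)
        if m.sum()>2: print(y,m.sum(),np.round(np.percentile(q[m][:,2],[10,50,90])).astype(int),end="; ")
    print()
E
python3 gap.py
```

```text
side blade y 35 [86.7, 88.9, 92.7, 96.4, 99.2]
slat y max 102 [-58.4, -44.7, -2.4, 57.2, 93.2]
40 5 [32 33 34]; 45 7 [32 34 37]; 55 6 [31 32 34]; 80 3 [19 19 21]; 85 30 [18 42 68]; 90 62 [24 43 65]; 95 22 [19 42 69]; 100 10 [14 69 73]; 105 7 [65 68 71]; 110 8 [65 67 71]; 
scene blade y 52 [110.2, 112.9, 115.0, 116.4, 117.5]
slat y max 283 [-57.0, -45.9, 2.6, 49.2, 115.4]
40 17 [30 34 36]; 45 16 [32 33 35]; 50 12 [31 32 36]; 55 10 [28 31 35]; 60 6 [30 34 38]; 90 15 [65 68 69]; 95 21 [66 68 71]; 100 19 [67 69 72]; 105 26 [65 68 70]; 110 81 [25 54 69];
```

Emit:
{"name": "move_arm", "arguments": {
  "series": [
    [[0, 0, 3, 0, 0], [0, 0, 7, 0, 0], [0, -0.1, 11, 0, 0], [0, -0.1, 15, 0, 0], [0, -0.2, 18, 0, 0], [0, -0.2, 21, 0, 0], [0, -0.2, 23, 0, 0], [0, -0.2, 25, 0, 0], [0, -0.2, 26, 0, 0], [0, -0.2, 26, 0, 0]]
  ]
}}

```text
time_s: 18.22
eef_pos: [0.5872, -0.1101, 0.0036]
eef_rot: [-0.0, -0.055, 0.999, 0.0]
wrist_force: [0.2, 0.3, 0.7]
opening: 0.001
grasp_force: 0.0
```

```bash
python3 near.py; python3 gap.py | grep -v ";"
```

```text
[[  33.26486688 -104.10047632    3.57359464]] [0.20301859 0.31792351 0.73195744] [ 0.01059539  0.00211865 -0.0259359 ]
[(-90, 9.8), (-80, 9.7), (-70, 9.7), (-60, 9.6), (-50, 9.5), (-40, 9.5), (-30, 9.5), (-20, 9.5), (-10, 9.5), (0, 9.4), (10, 9.4), (20, 9.4), (30, 9.5), (40, 27.5)]
y range [-90.84243901  39.72009158]
side blade y 26 [87.3, 88.4, 92.4, 95.7, 97.3]
slat y max 115 [-53.3, -39.9, 18.9, 79.8, 93.2]
scene blade y 59 [111.1, 112.5, 114.5, 117.0, 118.0]
slat y max 303 [-57.5, -48.6, 2.8, 53.9, 115.9]
```

Emit:
{"name": "move_arm", "arguments": {
  "series": [
    [[0, 0, 0.5, 0, 0], [0, 0, 1, 0, 0], [0, 0, 1.5, 0, 0], [0, 0, 2, 0, 0], [0, 0, 2.4, 0, 0], [0, 0, 2.7, 0, 0], [0, 0, 3, 0, 0], [0, 0, 3, 0, 0], [0, 0, 3, 0, 0], [0, 0, 3, 0, 0]]
  ]
}}

```text
time_s: 19.2
eef_pos: [0.5871, -0.1075, 0.0037]
eef_rot: [0.0, -0.055, 0.999, 0.0]
wrist_force: [-0.3, 0.5, 0.7]
opening: 0.004
grasp_force: 0.1
```

Still free. I'll creep 1 mm per call.

Emit:
{"name": "move_arm", "arguments": {
  "series": [
    [[0, 0, 0.2, 0, 0], [0, 0, 0.4, 0, 0], [0, 0, 0.6, 0, 0], [0, 0, 0.8, 0, 0], [0, 0, 1, 0, 0], [0, 0, 1, 0, 0], [0, 0, 1, 0, 0], [0, 0, 1, 0, 0], [0, 0, 1, 0, 0], [0, 0, 1, 0, 0]]
  ]
}}

```text
time_s: 20.03
eef_pos: [0.587, -0.1065, 0.0037]
eef_rot: [-0.0, -0.055, 0.999, 0.0]
wrist_force: [-0.0, -0.3, 0.2]
opening: 0.002
grasp_force: 0.2
```

Emit:
{"name": "move_arm", "arguments": {
  "series": [
    [[0, 0, 0.2, 0, 0], [0, 0, 0.4, 0, 0], [0, 0, 0.6, 0, 0], [0, 0, 0.8, 0, 0], [0, 0, 1, 0, 0], [0, 0, 1, 0, 0], [0, 0, 1, 0, 0], [0, 0, 1, 0, 0], [0, 0, 1, 0, 0], [0, 0, 1, 0, 0]]
  ]
}}

```text
time_s: 20.87
eef_pos: [0.5868, -0.1055, 0.0037]
eef_rot: [0.0, -0.055, 0.999, 0.0]
wrist_force: [-0.6, -0.2, -0.0]
opening: 0.002
grasp_force: 0.2
```

Emit:
{"name": "move_arm", "arguments": {
  "series": [
    [[0, 0, 0.2, 0, 0], [0, 0, 0.4, 0, 0], [0, 0, 0.6, 0, 0], [0, 0, 0.8, 0, 0], [0, 0, 1, 0, 0], [0, 0, 1, 0, 0], [0, 0, 1, 0, 0], [0, 0, 1, 0, 0], [0, 0, 1, 0, 0], [0, 0, 1, 0, 0]]
  ]
}}

```text
time_s: 21.7
eef_pos: [0.5868, -0.1047, 0.0037]
eef_rot: [0.0, -0.055, 0.999, -0.0]
wrist_force: [0.4, -2.6, -0.3]
opening: -0.007
grasp_force: 1.1
```

Emit:
{"name": "move_arm", "arguments": {
  "series": [
    [[0, 0, 0.1, 0, 0], [0, 0, 0.2, 0, 0], [0, 0, 0.3, 0, 0], [0, 0, 0.3, 0, 0], [0, 0, 0.3, 0, 0], [0, 0, 0.3, 0, 0], [0, 0, 0.3, 0, 0], [0, 0, 0.3, 0, 0], [0, 0, 0.3, 0, 0], [0, 0, 0.3, 0, 0]]
  ]
}}

```text
time_s: 22.53
eef_pos: [0.5868, -0.1045, 0.0038]
eef_rot: [0.0, -0.055, 0.999, -0.0]
wrist_force: [0.0, -5.5, -1.1]
opening: 0.005
grasp_force: 2.3
```

Emit:
{"name": "move_arm", "arguments": {
  "series": [
    [[0, 0, 0.1, 0, 0], [0, 0, 0.2, 0, 0], [0, 0, 0.2, 0, 0], [0, 0, 0.2, 0, 0], [0, 0, 0.2, 0, 0], [0, 0, 0.2, 0, 0], [0, 0, 0.2, 0, 0], [0, 0, 0.2, 0, 0], [0, 0, 0.2, 0, 0], [0, 0, 0.2, 0, 0]]
  ]
}}

```text
time_s: 23.37
eef_pos: [0.5868, -0.1045, 0.0038]
eef_rot: [0.0, -0.055, 0.999, -0.0]
wrist_force: [-0.1, -5.4, -0.3]
opening: -0.0
grasp_force: 2.6
```

Emit:
{"name": "move_arm", "arguments": {
  "series": [
    [[0, 0, 0, 0, 0], [0, 0, 0, 0, 0], [0, 0, 0, 0, 0], [0, 0, 0, 0, 0], [0, 0, 0, 0, 0], [0, 0, 0, 0, 0], [0, 0, 0, 0, 0], [0, 0, 0, 0, 0], [0, 0, 0, 0, 0], [0, 0, 0, 0, 0]]
  ]
}}

```text
time_s: 24.2
eef_pos: [0.5868, -0.1045, 0.0038]
eef_rot: [0.0, -0.055, 0.999, -0.0]
wrist_force: [-0.2, -5.7, -0.6]
opening: 0.002
grasp_force: 2.6
```

```bash
python3 near.py; python3 gap.py | grep -v ";"
```

```text
[[ 33.49722017 -98.43541836   3.8004709 ]] [-0.20462593 -5.66111647 -0.5796238 ] [-0.98400047 -0.01551692  0.00227227]
[(-90, 9.7), (-80, 9.7), (-70, 9.8), (-60, 9.7), (-50, 9.6), (-40, 9.5), (-30, 9.5), (-20, 9.3), (-10, 9.5), (0, 9.3), (10, 9.3), (20, 9.3), (30, 9.2), (40, 10.7), (50, 40.4)]
y range [-85.59543913  45.50981797]
side blade y 21 [89.4, 91.0, 92.3, 96.2, 99.1]
slat y max 114 [-56.0, -39.9, 18.9, 79.9, 93.5]
scene blade y 52 [112.3, 112.7, 114.9, 117.6, 118.7]
slat y max 291 [-56.5, -44.8, 7.1, 56.5, 115.3]
```

```bash
cat > rel.py <<'E'
from h import *
for n in ("wrist","scene","side"):
    c=cal(n);im,d=camera(n)
    q,uv=cloud(c,np.ones(d.shape,bool),d);q=g(q)
    h=cv2.cvtColor(im,cv2.COLOR_BGR2HSV)[uv[:,1],uv[:,0]].astype(int)
    res={}
    for nm,z,pc,lo,hi in(("slatnear",34.3,3,-10,53),("slatfar",34.3,97,-10,57),("fencenear",48.6,3,50,90),("fencefar",48.6,97,50,95)):
        s=(abs(q[:,2]-z)<3)&(q[:,0]>lo)&(q[:,0]<hi)&((h[:,0]<35)|(h[:,0]>170)); Y=[];X=[]
        for y in np.arange(-80,85,8):
            k=s&(abs(q[:,1]-y)<4)
            if k.sum()>(40 if n=="wrist" else 5): Y.append(y);X.append(np.percentile(q[k][:,0],pc))
        if len(Y)<4: continue
        Y=np.array(Y);X=np.array(X);pf=np.polyfit(Y,X,1)
        for _ in range(4):
            r=abs(X-np.polyval(pf,Y));w=r<=max(.5,1.5*np.median(r))
            if w.sum()>3: pf=np.polyfit(Y[w],X[w],1)
        print(n,nm,"n",w.sum(),Y[w].min(),Y[w].max(),"slope mrad",round(pf[0]*1000,1),"x0",round(pf[1],2))
E
python3 rel.py
```

```text
wrist slatnear n 15 -80 32 slope mrad -4.5 x0 9.45
wrist slatfar n 11 -72 48 slope mrad 52.2 x0 53.17
wrist fencenear n 9 -56 40 slope mrad -57.3 x0 55.06
wrist fencefar n 7 -56 40 slope mrad 177.3 x0 77.52
scene slatnear n 15 -64 64 slope mrad -5.4 x0 14.21
scene slatfar n 11 -72 48 slope mrad -3.4 x0 43.68
scene fencenear n 10 -80 56 slope mrad 2.8 x0 58.43
scene fencefar n 14 -80 56 slope mrad -5.5 x0 87.82
side slatnear n 9 -72 72 slope mrad -58.2 x0 35.47
side slatfar n 10 -64 72 slope mrad -25.9 x0 49.21
side fencenear n 12 -80 72 slope mrad -16.7 x0 57.65
side fencefar n 13 -80 72 slope mrad -5.7 x0 82.95
```

Emit:
{"name": "move_arm", "arguments": {
  "series": [
    [[0, 0, 0.15, 0, 0], [0, 0, 0.3, 0, 0], [0, 0, 0.3, 0, 0], [0, 0, 0.3, 0, 0], [0, 0, 0.3, 0, 0], [0, 0, 0.3, 0, 0], [0, 0, 0.3, 0, 0], [0, 0, 0.3, 0, 0], [0, 0, 0.3, 0, 0], [0, 0, 0.3, 0, 0]]
  ]
}}

```text
time_s: 25.33
eef_pos: [0.5868, -0.1044, 0.0038]
eef_rot: [0.0, -0.055, 0.999, -0.0]
wrist_force: [-1.1, -6.6, -1.2]
opening: -0.004
grasp_force: 2.9
```

Emit:
{"name": "move_arm", "arguments": {
  "series": [
    [[0, 0, -8, 0, 0], [0, 0, -16, -10, 0], [0, 5, -18, -35, 0], [0, 25, 0, -45, 0], [0, 40, 25, -45, 0], [0, 50, 55, -45, 0], [0, 52, 85, -45, 0], [0, 52, 108, -40, 0], [0, 52, 114, -20, 0], [0, 52, 114, -2, 0]]
  ]
}}

```text
time_s: 26.17
eef_pos: [0.5232, 0.0059, 0.0067]
eef_rot: [0.001, -0.056, 0.998, 0.0]
wrist_force: [1.2, 0.2, -0.7]
opening: 0.004
grasp_force: 0.0
```

Emit:
{"name": "move_arm", "arguments": {
  "series": [
    [[0, 0, 0, 1, 0], [0, -3, 0, 1, 0], [0, -6, 0, 1, 0], [0, -9, 0, 1, 0], [0, -12, 0, 1, 0], [0, -14, 0, 1, 0], [0, -16, 0, 1, 0], [0, -17, 0, 1, 0], [0, -17, 0, 1, 0], [0, -17, 0, 1, 0]]
  ]
}}

```text
time_s: 27.0
eef_pos: [0.5394, 0.0058, 0.0047]
eef_rot: [-0.0, -0.055, 0.999, 0.0]
wrist_force: [-0.0, 0.7, 0.8]
opening: 0.001
grasp_force: 0.0
```

```bash
python3 near.py
```

```text
[[-0.78073796 16.5636653   4.68090508]] [-0.02506394  0.69986807  0.76814361] [ 0.0041113  -0.04973197  0.02981419]
[(-90, 10.1), (-80, 9.3), (-70, 9.3), (-60, 9.3), (-50, 9.1), (-40, 8.9), (-30, 8.8), (-20, 8.6), (-10, 8.7), (10, 34.3), (20, 34.2), (40, 8.7), (50, 8.6), (60, 8.8), (70, 8.9), (80, 8.8), (90, 8.8)]
y range [-85.91421622  92.81852018]
```

Emit:
{"name": "move_arm", "arguments": {
  "series": [
    [[0, -0.4, 0, 0, 0], [0, -0.8, 0, 0, 0], [0, -1.1, 0, 0, 0], [0, -1.3, 0, 0, 0], [0, -1.5, 0, 0, 0], [0, -1.5, 0, 0, 0], [0, -1.5, 0, 0, 0], [0, -1.5, 0, 0, 0], [0, -1.5, 0, 0, 0], [0, -1.5, 0, 0, 0]]
  ]
}}

```text
time_s: 27.88
eef_pos: [0.5399, 0.0059, 0.0045]
eef_rot: [-0.001, -0.055, 0.999, 0.0]
wrist_force: [-5.3, -1.2, 3.8]
opening: 0.0
grasp_force: 2.7
```

```bash
python3 near.py
```

```text
[[-0.25790322 16.63345002  4.54475534]] [-5.31980754 -1.16503663  3.75818606] [-1.54028286e-01  8.50516628e-01 -2.70550264e-04]
[(-90, 10.1), (-80, 9.3), (-70, 9.3), (-60, 9.0), (-50, 9.0), (-40, 8.9), (-30, 8.8), (-20, 8.7), (-10, 8.8), (10, 35.0), (20, 34.5), (40, 8.7), (50, 8.5), (60, 8.5), (70, 8.8), (80, 8.9), (90, 8.9)]
y range [-85.71924163  92.71393523]
```

Pressed at 5 N, the slat doesn't move, so it is flush. Now I'll go back to its end and press again, to finish the gauging with the slat seated.

Emit:
{"name": "move_arm", "arguments": {
  "series": [
    [[0, 8, 0, 0, 0], [0, 16, 0, -8, 0], [0, 18, -10, -35, 0], [0, 12, -40, -42, 0], [0, 0, -75, -42, 0], [0, -15, -105, -42, 0], [0, -28, -128, -42, 0], [0, -32, -133, -30, 0], [0, -32, -133, -8, 0], [0, -32, -133, 0, 0]]
  ]
}}

```text
time_s: 28.77
eef_pos: [0.5861, -0.1232, 0.0025]
eef_rot: [-0.001, -0.054, 0.999, 0.0]
wrist_force: [-0.9, 0.4, 0.2]
opening: -0.0
grasp_force: 0.0
```

```bash
python3 -c "
from h import *
print(g(tool()[0])); shift(G(33.5,-99.5,3.8),96.4)"
```

```text
[[  30.66269329 -116.92724379    2.47390423]]
shift [-2.7 17.5 -1.3] turn -0.004
```

Emit:
{"name": "move_arm", "arguments": {
  "series": [
    [[0, -2, 4, 0, 0], [0, -2, 8, 0, 0], [0, -2, 11, 0, 0], [0, -2, 13, 0, 0], [0, -2, 14.5, 0, 0], [0, -2, 15.5, 0, 0], [0, -2, 16, 0, 0], [0, -2, 16.3, 0, 0], [0, -2, 16.5, 0, 0], [0, -2, 16.5, 0, 0]]
  ]
}}

```text
time_s: 29.6
eef_pos: [0.5874, -0.1063, 0.0047]
eef_rot: [0.0, -0.055, 0.999, -0.0]
wrist_force: [-0.5, -1.0, -0.5]
opening: 0.005
grasp_force: 0.0
```

Emit:
{"name": "move_arm", "arguments": {
  "series": [
    [[0, 0, 0.2, 0, 0], [0, 0, 0.4, 0, 0], [0, 0, 0.6, 0, 0], [0, 0, 0.8, 0, 0], [0, 0, 1, 0, 0], [0, 0, 1, 0, 0], [0, 0, 1, 0, 0], [0, 0, 1, 0, 0], [0, 0, 1, 0, 0], [0, 0, 1, 0, 0]]
  ]
}}

```text
time_s: 30.43
eef_pos: [0.5873, -0.1052, 0.0047]
eef_rot: [0.0, -0.055, 0.999, -0.0]
wrist_force: [-0.3, -0.0, 0.1]
opening: 0.006
grasp_force: 0.0
```

```bash
python3 -c "
from h import *
print(g(tool()[0]))"
```

```text
[[ 33.90328261 -99.23066872   4.68668194]]
```

Emit:
{"name": "move_arm", "arguments": {
  "series": [
    [[0, 0, 0.2, 0, 0], [0, 0, 0.4, 0, 0], [0, 0, 0.6, 0, 0], [0, 0, 0.8, 0, 0], [0, 0, 0.9, 0, 0], [0, 0, 1, 0, 0], [0, 0, 1, 0, 0], [0, 0, 1, 0, 0], [0, 0, 1, 0, 0], [0, 0, 1, 0, 0]]
  ]
}}

```text
time_s: 31.27
eef_pos: [0.5873, -0.1044, 0.0047]
eef_rot: [0.0, -0.055, 0.999, -0.0]
wrist_force: [1.0, -1.3, -0.3]
opening: -0.001
grasp_force: 0.6
```

Emit:
{"name": "move_arm", "arguments": {
  "series": [
    [[0, 0, 0.2, 0, 0], [0, 0, 0.4, 0, 0], [0, 0, 0.6, 0, 0], [0, 0, 0.6, 0, 0], [0, 0, 0.6, 0, 0], [0, 0, 0.6, 0, 0], [0, 0, 0.6, 0, 0], [0, 0, 0.6, 0, 0], [0, 0, 0.6, 0, 0], [0, 0, 0.6, 0, 0]]
  ]
}}

```text
time_s: 32.1
eef_pos: [0.5872, -0.104, 0.0048]
eef_rot: [0.0, -0.055, 0.999, -0.0]
wrist_force: [0.8, -5.2, 0.0]
opening: 0.001
grasp_force: 2.3
```

Emit:
{"name": "move_arm", "arguments": {
  "series": [
    [[0, 0, 0.15, 0, 0], [0, 0, 0.3, 0, 0], [0, 0, 0.4, 0, 0], [0, 0, 0.4, 0, 0], [0, 0, 0.4, 0, 0], [0, 0, 0.4, 0, 0], [0, 0, 0.4, 0, 0], [0, 0, 0.4, 0, 0], [0, 0, 0.4, 0, 0], [0, 0, 0.4, 0, 0]]
  ]
}}

```text
time_s: 32.93
eef_pos: [0.5873, -0.104, 0.0049]
eef_rot: [0.0, -0.055, 0.999, -0.001]
wrist_force: [-0.0, -6.5, -0.3]
opening: -0.004
grasp_force: 2.8
```

Emit:
{"name": "move_arm", "arguments": {
  "series": [
    [[0, 0, 0, 0, 0], [0, 0, 0, 0, 0], [0, 0, 0, 0, 0], [0, 0, 0, 0, 0], [0, 0, 0, 0, 0], [0, 0, 0, 0, 0], [0, 0, 0, 0, 0], [0, 0, 0, 0, 0], [0, 0, 0, 0, 0], [0, 0, 0, 0, 0]]
  ]
}}

```text
time_s: 33.77
eef_pos: [0.5873, -0.104, 0.0049]
eef_rot: [0.0, -0.055, 0.999, -0.001]
wrist_force: [-0.3, -5.9, -0.7]
opening: -0.001
grasp_force: 2.8
```

Pressed with about 6 N for over 2 s. Now I'll back off and go to the tab.

Emit:
{"name": "move_arm", "arguments": {
  "series": [
    [[0, 0, -6, 0, 0], [0, 0, -14, 0, 0], [0, 0, -18, -25, 0], [0, 8, -15, -60, 0], [0.2, 22, 15, -78, 0], [0.4, 36, 50, -78, 0], [0.6, 50, 85, -78, 0], [0.6, 60, 120, -78, 0], [0.6, 64, 157, -78, 0], [0.6, 64, 190, -78, 0]]
  ]
}}

```text
time_s: 34.6
eef_pos: [0.501, 0.0806, 0.0826]
eef_rot: [-0.001, -0.054, 0.999, 0.001]
wrist_force: [0.8, 0.4, -0.5]
opening: 0.599
grasp_force: 0.0
```

```bash
python3 -c "
from h import *
print(g(tool()[0])); shift(G(-30,106,24),96.6)"; python3 tabz.py 8 | head -8
```

```text
[[-30.25285148  95.31991699  82.63376735]]
shift [-0.2 10.6 58.6] turn -0.006
tcp [[-30.25285148  95.31991699  82.63376735]]
tab 3031 [[-46.8, 93.9, 65.2], [-38.1, 99.2, 69.1], [-26.5, 105.0, 69.6], [-14.2, 110.9, 70.0], [-2.0, 116.3, 70.8]]
tab slope [2.19277361e-02 6.99594511e+01]
blade top 2257 [[8.8, 93.4, 57.6], [18.6, 99.0, 69.2], [29.6, 105.2, 69.6], [40.8, 111.1, 69.9], [51.6, 116.9, 70.8]]
slat n 7264
slat y -85.2845633643875 25.01805971889281 z 34.49184355138162
near slope mrad -2.0 x at ends [9.1 8.9]
far slope mrad -165.4 x at ends [54.2 35.9]
```

Emit:
{"name": "move_arm", "arguments": {
  "series": [
    [[0.7, 0, 6, 0, -0.005], [0.7, 0, 11, 5, -0.005], [0.7, 0, 12, 15, -0.005], [0.7, 0, 12, 27, -0.005], [0.7, 0, 12, 40, -0.005], [0.7, 0, 12, 50, -0.005], [0.7, 0, 12, 56, -0.005], [0.7, 0, 12, 58, -0.005], [0.7, 0, 12, 58, -0.005], [0.7, 0, 12, 58, -0.005]]
  ]
}}

```text
time_s: 35.48
eef_pos: [0.5018, 0.0903, 0.0248]
eef_rot: [0.0, -0.057, 0.998, -0.0]
wrist_force: [-0.1, -0.1, 0.6]
opening: 0.705
grasp_force: 0.0
```

```bash
python3 -c "
from h import *
print(g(tool()[0]))"
```

```text
[[-28.33235431 104.92150762  24.84281541]]
```

Aligned. Closing on the tab.

Emit:
{"name": "move_arm", "arguments": {
  "series": [
    [[0.5, 0, 0.3, 0, 0], [0.4, 0, 0.3, 0, 0], [0.3, 0, 0.3, 0, 0], [0.2, 0, 0.3, 0, 0], [0.2, 0, 0.3, 0, 0], [0.2, 0, 0.3, 0, 0], [0.2, 0, 0.3, 0, 0], [0.2, 0, 0.3, 0, 0], [0.2, 0, 0.3, 0, 0], [0.2, 0, 0.3, 0, 0]]
  ]
}}

```text
time_s: 36.32
eef_pos: [0.5019, 0.0909, 0.0253]
eef_rot: [0.0, -0.057, 0.998, -0.0]
wrist_force: [-0.6, 0.8, 6.0]
opening: 0.266
grasp_force: 58.7
```

Emit:
{"name": "move_arm", "arguments": {
  "series": [
    [[0.2, -0.5, 0, -10, 0], [0.2, -2, 0, -19.5, 0], [0.2, -4.5, 0, -29, 0], [0.2, -7.5, 0, -38, 0], [0.2, -12, 0, -47, 0], [0.2, -17, 0, -55.5, 0], [0.2, -23, 0, -63, 0], [0.2, -29.5, 0, -70.5, 0], [0.2, -37, 0, -77, 0], [0.2, -37, 0, -77, 0]]
  ]
}}

```text
time_s: 37.15
eef_pos: [0.5393, 0.0953, 0.103]
eef_rot: [0.0, -0.057, 0.998, 0.0]
wrist_force: [-4.3, -1.7, -1.1]
opening: 0.265
grasp_force: 61.0
```

Emit:
{"name": "move_arm", "arguments": {
  "series": [
    [[0.2, -8, 0, -5.5, 0], [0.2, -16.5, 0, -10.5, 0], [0.2, -25.5, 0, -14.5, 0], [0.2, -35, 0, -17.5, 0], [0.2, -44.5, 0, -19.5, 0], [0.2, -54, 0, -21, 0], [0.2, -64, 0, -21, 0], [0.2, -73.5, 0, -20, 0], [0.2, -73.5, 0, -20, 0], [0.2, -73.5, 0, -20, 0]]
  ]
}}

```text
time_s: 37.98
eef_pos: [0.6113, 0.1039, 0.1219]
eef_rot: [-0.0, -0.057, 0.998, 0.0]
wrist_force: [-3.9, 0.5, -0.8]
opening: 0.263
grasp_force: 58.7
```

Emit:
{"name": "move_arm", "arguments": {
  "series": [
    [[0.4, 0, 0, 0, 0], [0.6, 0, 0, 0, 0], [0.7, 0, 0, 0, 0], [0.7, 0, 0, 0, 0], [0.7, 0, 0, -10, 0], [0.7, 0, 0, -30, 0], [0.7, 0, 0, -60, 0], [0.7, 15, -10, -95, 0], [0.7, 40, -30, -125, 0], [0.7, 60, -50, -140, 0]]
  ]
}}

```text
time_s: 38.82
eef_pos: [0.5582, 0.047, 0.2667]
eef_rot: [0.003, -0.058, 0.998, -0.001]
wrist_force: [-0.5, -0.9, 1.0]
opening: 0.698
grasp_force: 0.0
```

Emit:
{"name": "move_arm", "arguments": {
  "series": [
    [[0.7, 10, -20, -10, 0], [0.7, 20, -40, -20, 0], [0.7, 20, -60, -20, 0], [0.7, 20, -70, -20, 0], [0.7, 20, -75, -20, 0], [0.7, 20, -75, -20, 0], [0.7, 20, -75, -20, 0], [0.7, 20, -75, -20, 0], [0.7, 20, -75, -20, 0], [0.7, 20, -75, -20, 0]]
  ]
}}

```text
time_s: 39.65
eef_pos: [0.5459, -0.029, 0.2814]
eef_rot: [-0.0, -0.058, 0.998, 0.0]
wrist_force: [0.9, 0.3, 0.3]
opening: 0.702
grasp_force: 0.0
```

```bash
python3 tabz.py 9; python3 rel.py | grep wrist; python3 -c "
from h import *
z=np.load('w9.npz');im,d=z['p'],z['d'];c=(z['K'],float(z['k1']),z['R'],z['t']);P,uv=cloud(c,np.ones(d.shape,bool),d);q=g(P);h=cv2.cvtColor(im,cv2.COLOR_BGR2HSV)[uv[:,1],uv[:,0]].astype(int)
m=(h[:,1]>150)&((h[:,0]<6)|(h[:,0]>174))&(q[:,0]<150)&(q[:,0]>0)&(abs(q[:,1]-104)<60)&(q[:,2]>100)
print(m.sum(),np.round(np.percentile(q[m],[2,50,98],axis=0),1) if m.sum() else '')"
```

```text
tcp [[  1.66302237 -18.69100277 281.4040789 ]]
tab 834 [[62.8, 93.4, 136.6], [63.4, 96.1, 152.2], [63.8, 102.5, 167.5], [66.4, 109.0, 179.6], [70.9, 115.0, 181.2]]
tab slope [ 2.00713155 34.01018383]
blade top 97 [[27.0, 93.5, 80.5], [27.3, 93.9, 82.6], [28.3, 94.3, 85.8], [39.1, 105.1, 87.2], [50.7, 115.5, 89.9]]
slat n 4844
slat y -85.19335806846752 91.06692424358249 z 34.70855783596855
near slope mrad -1.0 x at ends [9.8 9.6]
far slope mrad -0.8 x at ends [51.8 51.6]
fence x [54.5, 60.3, 68.2, 76.1, 83.3]
wrist slatnear n 19 -80 80 slope mrad -4.3 x0 10.3
wrist slatfar n 15 -80 80 slope mrad -8.1 x0 53.89
wrist fencenear n 20 -80 72 slope mrad 0.6 x0 54.7
wrist fencefar n 19 -80 72 slope mrad 2.9 x0 83.0
834 [[ 62.8  93.4 136.6]
 [ 63.8 102.5 167.5]
 [ 70.9 115.  181.2]]
```

View pics/w9.png

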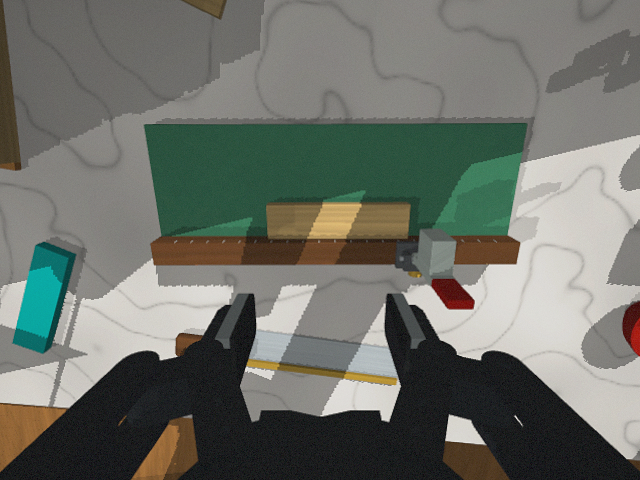

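The stop is up, with the tab face vertical near (452,293), so the leaf is at about 1.56 rad. The slat is where it was gauged, flush with the fence, spanning columns 266–410. The leaf is only just upright, so I'll nudge it a bit further back to be sure it is fully up.

Emit:
{"name": "move_arm", "arguments": {
  "series": [
    [[0.4, -5, 20, 0, 0], [0.2, -12, 50, 0, 0], [0, -20, 80, 15, 0], [0, -26, 110, 40, 0], [0, -28, 122, 70, 0], [0, -28, 124, 100, 0], [0, -28, 124, 130, 0], [0, -28, 124, 150, 0], [0, -28, 124, 156, 0], [0, -28, 124, 156, 0]]
  ]
}}

```text
time_s: 40.68
eef_pos: [0.5582, 0.0967, 0.1238]
eef_rot: [-0.002, -0.057, 0.998, 0.0]
wrist_force: [0.7, -1.0, -0.4]
opening: 0.001
grasp_force: 0.0
```

Emit:
{"name": "move_arm", "arguments": {
  "series": [
    [[0, -5, 0, 0, 0], [0, -10, 0, 0, 0], [0, -15, 0, 0, 0], [0, -19, 0, 0, 0], [0, -23, 0, 0, 0], [0, -27, 0, 0, 0], [0, -31, 0, 0, 0], [0, -34, 0, 0, 0], [0, -36, 0, 0, 0], [0, -36, 0, 0, 0]]
  ]
}}

```text
time_s: 41.52
eef_pos: [0.5958, 0.1007, 0.1256]
eef_rot: [0.0, -0.057, 0.998, 0.0]
wrist_force: [0.9, 0.4, 0.3]
opening: 0.002
grasp_force: 0.0
```

Emit:
{"name": "move_arm", "arguments": {
  "series": [
    [[0, 10, 0, 0, 0], [0, 25, 0, 0, 0], [0, 30, 0, -20, 0], [0, 35, -20, -50, 0], [0, 40, -50, -85, 0], [0, 50, -85, -120, 0], [0, 60, -115, -150, 0], [0, 60, -125, -155, 0], [0, 60, -125, -155, 0], [0, 60, -125, -155, 0]]
  ]
}}

```text
time_s: 42.35
eef_pos: [0.5505, -0.0313, 0.2817]
eef_rot: [0.001, -0.056, 0.998, -0.0]
wrist_force: [-0.1, 0.7, 0.0]
opening: -0.001
grasp_force: 0.0
```

```bash
python3 tabz.py 10
```

```text
tcp [[  5.98228716 -21.54328956 281.67377548]]
tab 972 [[74.0, 93.5, 135.3], [76.5, 96.9, 150.7], [78.6, 103.2, 163.9], [80.7, 109.6, 176.7], [87.1, 115.5, 180.2]]
tab slope [   3.40811976 -107.08881109]
blade top 38 [[30.4, 93.6, 77.7], [30.6, 93.8, 87.2], [36.4, 94.0, 88.9], [45.0, 103.4, 89.4], [51.3, 115.9, 89.9]]
slat n 4857
slat y -85.01366984889184 91.19097664360297 z 34.723339533468994
near slope mrad -2.4 x at ends [10.   9.6]
far slope mrad -6.5 x at ends [52.4 51.3]
fence x [54.5, 60.7, 68.4, 76.3, 83.6]
```

The leaf now leans back at about 1.7 rad. The slat hasn't moved and the arm is clear, so I'm handing in.

```bash
python3 -c "
from bench import order
print(order.hand_in())"
```

```text
the job is handed in; nothing more can be done
None
```

The slat was gauged flush along the fence at about 6 N for over 2 s. The stop is flipped back up, leaning slightly past upright at about 1.7 rad. The slat did not visibly move as the stop was lifted, and the job was handed in at about 42 s; no verdict came back.

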